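Load the soak-test bay, hang and shut its gate, set the timer

ROBOT

A 6-joint arm with a two-finger parallel gripper is mounted at the origin on a cart in front of the work surface, level with it; the furniture and walls round the work are solid. World frame = base frame: x ahead of the robot, y to its left, z up, the work surface at z = 0. Lengths are in m, angles in rad, forces in N, time in s.
With the tool pointing down it reaches from about 0.35 to 0.975 m from the base axis. Payload 4.9 kg.
Tool frame: the origin (TCP) lies on the centre line of the jaws, within the pads' length; the fingertips stand 14 mm ahead of it and the grasp point (between the pads) lies 5 mm behind it; z points along the fingers, y is the line along which they close (so a half turn about z gives the same grasp; the last joint's range is limited). The gripper opens to 85 mm and grips with 20 to 120 N. Pads are 22 mm wide; open, the fingers measure 114 mm over their backs; the gripper's body (76 mm by 85 mm) begins 54 mm behind the grasp point. The pads swing forward as they close: fully open they stand 13 mm farther back than shut.
Start: joints at [-1.231, 0.053, 1.613, -0, 1.476, -0.119], TCP at [0.277, -0.56, 0.245] pointing down, gripper open.
Joint ranges: [-3.01, 3.01], [-1.01, 2.22], [0.06, 2.58], [-1.02, 4.17], [0.09, 2.62], [-3.14, 3.14]. Speed limits (rad/s): [2.57, 2.57, 3.14, 3.14, 3.14, 3.14].

INTERFACE

Orientations are given as a unit quaternion [w, x, y, z].
In Python, from cell import env gives the robot as it stands.
- The arm moves only by the tool drive_tool, never from a script. Its argument "moves" is text: rows parted by semicolons, each of 5 numbers parted by spaces: the shift along the tool's x, y, z in m, then the turn about the tool's z in rad, then the finger opening in m, from 0 to 0.0854. In form: x y z roll claw; .... A call has 1 to 5 rows; each row shifts and turns the commanded pose from where the row before left it, along the tool's axes as they then stand; what a row does not reach is not made up. A row lasts 1/12 s, in which the tool goes at most 41.7 mm and 7.16 degrees, less where a joint would pass 70% of its speed; a pose out of reach is approached as far as the arm can. A call is refused whole if a number of a shift passes 0.0417 or a number of a turn 0.125, either way. A call with a gripper value outside its range is refused whole. The fingers move at their own pace and stop on an object; the grip force is fixed at half the most. Time passes only in rows, so rows that do not move let the fingers close. It gives the time, the measured TCP pose, the force, the opening and the grip force at its end, in the units of the state.
- env.sense(): the state, without advancing time (a new reading comes with each control period).
- env.snapshot(name): name is "scene" or "side" or "wrist"; returns a dict with "img" (420x560x3 uint8, blue, green, red), "K" (3x3 intrinsics, pixels), "T" (4x4, takes a point from camera to world coordinates). Camera axes: x right, y down, z forward; pixel columns grow to the right and rows downward; lengths in m; the calibration is good to about 2 mm. A picture is of the moment at which its call begins. There is no depth.
- env.job_done(): hands the job in; it is judged then, once.
The state is a dict: "time_s": time; "q": joint angles; "qd": joint speeds; "joint_torque": joint torques, N m; "tcp_pos": TCP position; "tool_rot": TCP orientation; "ft_force": force on the tool from outside, world axes, zero at the start; "ft_torque": the same for the moment, N m; "grip_width": opening from 0.0 (shut) to 1.0 (fully open); "grip_force": force on a finger pad.
Only numpy, scipy, OpenCV 4.12 (cv2) and the standard library are available. Lean on these libraries where they do the work, as an engineer would, in place of code of your own. Each camera call takes 0.05 s, during which the arm holds its last target. There are 200 camera calls.

TASK

Set up the soak test: take every rail module of the row before the test bay and stand it upright in the channel of the bay, crosswise between its two lips. Take the gate from its rest, lower it onto the bay's two hinge pins with the gate standing open until both sockets are fully home, and swing it shut under the keeper; only when the modules are in and the gate is shut, turn the timer knob until its pointer stands at the tab on the index ring. Leave the index ring and the tools round about as they are, and never let the gate fall over.

Things in the scene. Friction and masses are not known exactly. Their poses are not given: they have to be found in the camera images.
- channel (a point): Middle of the test bay's loading channel, on its floor, 20 mm over the desk; z up, y along the channel, -x to the bay's open front. Channel between two lips 11 mm high, faces at x = +-46 mm; it runs over y = +-134 mm, ended by low side panes (tops 68 mm over the floor). Rear pane at x = +80 mm, top 90 mm over the floor. The bay is fixed, 180 x 286 mm, open at the top
- keeper (a point): Steel keeper on the bay's -y front post; this point is the underside of its overhang. A shut gate's tongue lies 6 mm below it, so a shut gate cannot be lifted off or lowered on. Front posts: 12 mm wide at y = +-137 mm from the channel, front faces at x = -90 mm, tops 142 mm over the desk; rubber buffers on the -y post stop the shut gate. Axes as the bay's
- pin_low (a point): Lower hinge pin at the bay's +y front post: upright steel pin 9 mm thick, 20 mm long, the last 8 mm tapering to 3 mm. This point is the foot of the pin on the shoulder on which the socket rests, 30 mm over the desk, at (-98, 158, 10) mm from the channel point. Axes as the bay's
- pin_up (a point): Upper hinge pin, exactly above the lower one (86 mm higher) and like it; this point is its foot on the shoulder, 116 mm over the desk; the tip is at 136 mm. Each pin stands on a bracket fixed to the outer side of the post; the space before the pins and above them is free. Axes as the bay's
- gate_grip (a point): Grip point of the loose gate on its top rail (24 mm high, 12 mm thick), 10 mm under the top edge, above the centre of mass. z up; x across the leaf, outer face with a black bow handle (24 mm off the leaf's middle) to -x; +y to the socket edge, -y to the free edge. Hung and shut, its axes agree with the bay's and it lies (-98, 4, 110) mm from the channel point
- gate: The gate leaf: aluminium frame with clear pane, 12 x 280 x 118 mm, 0.32 kg; origin in the middle of its lower edge, (0, -4, -108) mm from gate_grip. A steel tongue, 10 mm high, 55 mm up, sticks 19 mm out of its free (-y) edge. At the start it stands upright, loose, in the rest's slot. Opening turns it clockwise from above (yaw below the bay's). It turns freely on its pins
- socket_low (a point): Lower hinge socket of the gate: steel barrel, 21 mm outside, 11 mm bore, 22 mm high, open at both ends; this point is the centre of its lower mouth, (0, 154, -100) mm from gate_grip. Home when it meets pin_low. Axes as the gate's. With 1 mm of play round each pin the free edge sags up to 8 mm when released
- socket_up (a point): Upper hinge socket, the same barrel 86 mm higher; this point is the centre of its lower mouth, (0, 154, -14) mm from gate_grip. Home when it meets pin_up. Both go over their pins together, from 21 mm or more above home, with the gate standing open (0.3 to 1.2 rad); after that it swings shut. Axes as the gate's
- rest: The gate's rest: fixed black block 70 x 180 x 34 mm with a slot along its y axis, 15 mm wide and 22 mm deep (slot floor 12 mm over the desk); origin under its centre on the desk
- knob_grip (a point): Middle of the dial knob's bar grip, on its upright axis, 91 mm over the desk, on the soak timer (fixed grey box 150 x 130 x 62 mm). The bar is 50 mm long, 14 mm thick, from 71 to 101 mm over the desk, above a round skirt 52 mm across. It lies along this point's x axis, white pointer line at the -x end
- pointer (a point): The place the knob's white pointer points at on the dial, 34 mm from the knob axis; turns with the knob
- index_tab (a point): The black raised tab (16 x 6 mm) on the steel index ring round the knob, 34 mm from the knob axis, 69 mm over the desk: the index to which the pointer is to be turned. The ring is already set and stays where it is
- knob (a joint): Knob angle in rad, 0 to 4.6, growing as the knob is turned clockwise seen from above; stays where it is left, friction about 0.05 N m. At 0 the pointer looks along the timer's -x, roughly to the robot
- index_ring (a joint): Angle of the index ring's tab, counted like the knob's: pointer and tab agree when both angles are equal
- module_1_c (a point): A rail module, 88 x 36 x 58 mm, standing on the desk; this point is its centre, 29 mm over its underside. x along its 88 mm, y across its 36 mm, z up. The body is 42 mm high; a boss of 44 x 36 mm in the middle of x reaches up to 58 mm. Grip it across y at the boss, or by the boss alone across its 44 mm where neighbours are close. About 0.11 kg. May be absent (None)
- module_2_c (a point): A rail module, 88 x 36 x 58 mm, standing on the desk; this point is its centre, 29 mm over its underside. x along its 88 mm, y across its 36 mm, z up. The body is 42 mm high; a boss of 44 x 36 mm in the middle of x reaches up to 58 mm. Grip it across y at the boss, or by the boss alone across its 44 mm where neighbours are close. About 0.11 kg. May be absent (None)
- module_3_c (a point): A rail module, 88 x 36 x 58 mm, standing on the desk; this point is its centre, 29 mm over its underside. x along its 88 mm, y across its 36 mm, z up. The body is 42 mm high; a boss of 44 x 36 mm in the middle of x reaches up to 58 mm. Grip it across y at the boss, or by the boss alone across its 44 mm where neighbours are close. About 0.11 kg. May be absent (None)
- module_4_c (a point): A rail module, 88 x 36 x 58 mm, standing on the desk; this point is its centre, 29 mm over its underside. x along its 88 mm, y across its 36 mm, z up. The body is 42 mm high; a boss of 44 x 36 mm in the middle of x reaches up to 58 mm. Grip it across y at the boss, or by the boss alone across its 44 mm where neighbours are close. About 0.11 kg. May be absent (None)
- module_5_c (a point): A rail module, 88 x 36 x 58 mm, standing on the desk; this point is its centre, 29 mm over its underside. x along its 88 mm, y across its 36 mm, z up. The body is 42 mm high; a boss of 44 x 36 mm in the middle of x reaches up to 58 mm. Grip it across y at the boss, or by the boss alone across its 44 mm where neighbours are close. About 0.11 kg. May be absent (None)
- tape_measure: Bystander: pocket tape measure, 36 x 84 x 62 mm, loose on the desk; to be left alone. Origin under its centre
- marker: Bystander: marker pen, 17 x 135 x 16 mm, loose on the desk; to be left alone. Origin under its centre
- screwdriver: Bystander: screwdriver, 29 x 201 x 29 mm, loose on the desk; to be left alone. Origin under its centre
Things that resemble listed ones, but are neither listed nor needed, are in the scene too. Leave any green look-alike of the part that bears module_1_c alone.

How it is judged:
By the outcome, as a careful person would: the job done as asked, in the order asked, and still so for the second after the job is handed in, with the robot touching nothing.
Of module_1, module_2, module_3, module_4, module_5 only 3 to 4 are there at a start; the rules pass over those that are not, and their reading is None.
At some moment in a run one of module_1, module_2, module_3, module_4, module_5 may be knocked a few centimetres aside while the robot is not near it.
It also fails if it takes over 210 s, if anything falls off the work surface, if the arm or the gripper's body presses on something with over 40 N, if the wrist force passes 120 N, or if a joint passes its speed limit or range.

## Working session

There is one attempt and no reset: what is moved stays moved. The work goes in short steps, Python scripts to look and compute and a tool call to move; the robot and the scene stay as the last step left them, time stands still between calls to the robot, and variables do not carry over. Pictures are saved under pics/ and viewed, at most 17 in all, crops included, and the job is handed in when it is done.

Besides the shell and the picture viewer there is one more tool, called after "Emit:" by a JSON object that holds its "name" and its "arguments". drive_tool: Moves the arm, as the interface text tells. Its arguments: {"type":"object","properties":{"moves":{"type":"string"}},"required":["moves"]}

```bash
ls; mkdir -p pics; cat > h.py <<'E'
import sys; sys.path.insert(0,'.')
from cell import env
import numpy as np, cv2
def snap(n,f):
    s=env.snapshot(n); cv2.imwrite('pics/'+f+'.png',s['img']); np.savez('pics/'+f+'.npz',K=s['K'],T=s['T']); return s
def ray(f,u,v,z):
    d=np.load('pics/'+f+'.npz'); T=d['T']
    r=T[:3,:3]@np.linalg.solve(d['K'],[u,v,1.]); o=T[:3,3]
    return o+r*(z-o[2])/r[2]
def proj(f,P):
    d=np.load('pics/'+f+'.npz'); T=np.linalg.inv(d['T'])
    p=d['K']@(T[:3,:3]@np.asarray(P,float)+T[:3,3]); return p[:2]/p[2]
E
python3 - <<'E'
from h import *
for n in ['scene','side']:
    s=snap(n,n+'0'); print(s['T'].round(3),s['K'].round(1))
a=[cv2.imread('pics/%s0.png'%n) for n in ['scene','side']]
print(env.sense())
E
```

```text
pics
[[-0.835 -0.418  0.358  0.087]
 [-0.551  0.614 -0.566  0.655]
 [ 0.017 -0.67  -0.743  1.012]
 [ 0.     0.     0.     1.   ]] [[407.2   0.  283.2]
 [  0.  407.2 204.5]
 [  0.    0.    1. ]]
[[ 1.    -0.018  0.025  0.461]
 [-0.03  -0.436  0.9   -1.2  ]
 [-0.006 -0.9   -0.436  0.66 ]
 [ 0.     0.     0.     1.   ]] [[392.3   0.  278.6]
 [  0.  392.3 212.7]
 [  0.    0.    1. ]]
{'time_s': 0.1, 'q': array([-1.23101852e+00,  5.32891115e-02,  1.61418405e+00,  1.04203765e-05,
        1.47601498e+00, -1.19029575e-01]), 'qd': array([ 3.03973456e-05, -2.44340732e-03, -2.29156461e-03, -5.09811325e-04,
        1.63923852e-04, -7.24449625e-04]), 'joint_torque': array([ 2.13978064e-04, -3.94903314e+01, -3.71364391e+01, -5.87067393e-05,
        3.89826688e-03, -8.21132687e-06]), 'tcp_pos': array([ 0.27660025, -0.55984533,  0.24417067]), 'tool_rot': array([-9.42551308e-04,  9.73801843e-01,  2.27396289e-01, -9.92397099e-05]), 'ft_force': array([ 0.43334312,  0.16619395, -0.38072721]), 'ft_torque': array([-0.02661279,  0.00910622, -0.00183803]), 'grip_force': 0.0, 'grip_width': 0.9992320320779445}
```

View pics/scene0.png

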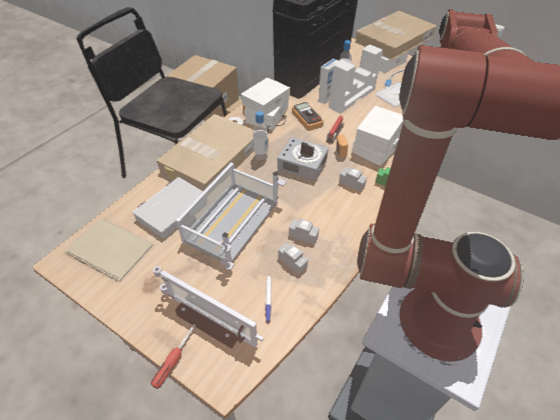

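View pics/side0.png

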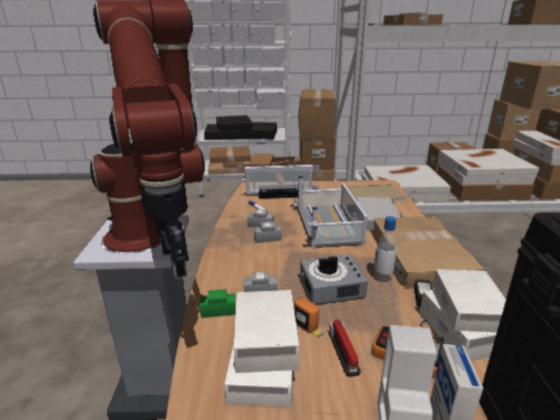

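The scene view shows the bay at (230,215), the gate in its rest at (210,305), the timer at (303,155), grey modules at (303,232), (292,257) and (352,178), and a green look-alike at (385,177). The side view shows the same three grey modules at (260,215), (267,232) and (260,283). Next I'll enlarge both.

```bash
python3 - <<'E'
from h import *
a=cv2.imread('pics/scene0.png'); b=cv2.imread('pics/side0.png')
cv2.imwrite('pics/c1.png',cv2.resize(a[130:350,140:433],(799,600),interpolation=cv2.INTER_CUBIC))
cv2.imwrite('pics/c2.png',cv2.resize(b[155:335,180:420],(800,600),interpolation=cv2.INTER_CUBIC))
for u,v in [(303,232),(292,257),(352,178),(385,177)]: print(ray('scene0',u,v,.05).round(3))
for u,v in [(260,215),(267,232),(260,283),(217,303)]: print(ray('side0',u,v,.05).round(3))
E
```

```text
[ 0.441 -0.019  0.05 ]
[0.419 0.076 0.05 ]
[ 0.425 -0.311  0.05 ]
[ 0.334 -0.379  0.05 ]
[0.429 0.043 0.05 ]
[ 0.454 -0.083  0.05 ]
[ 0.434 -0.359  0.05 ]
[ 0.331 -0.436  0.05 ]
```

View pics/c1.png

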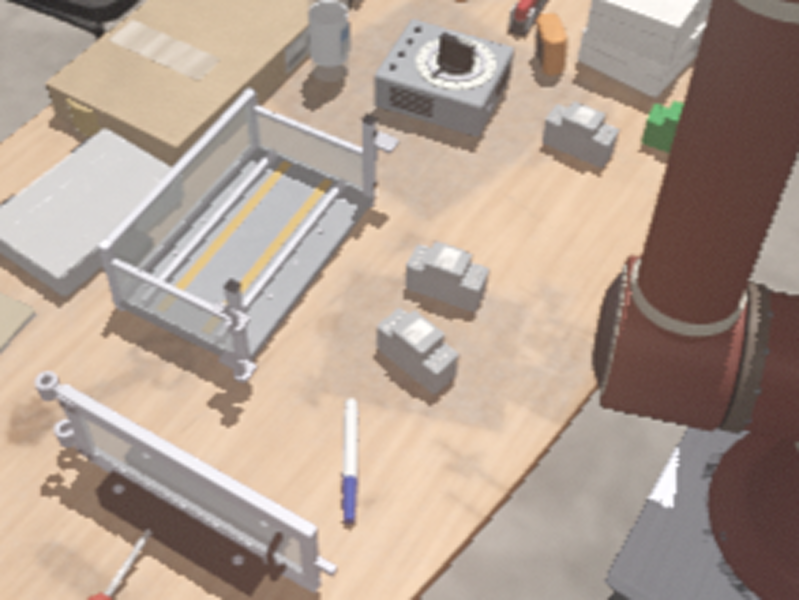

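View pics/c2.png

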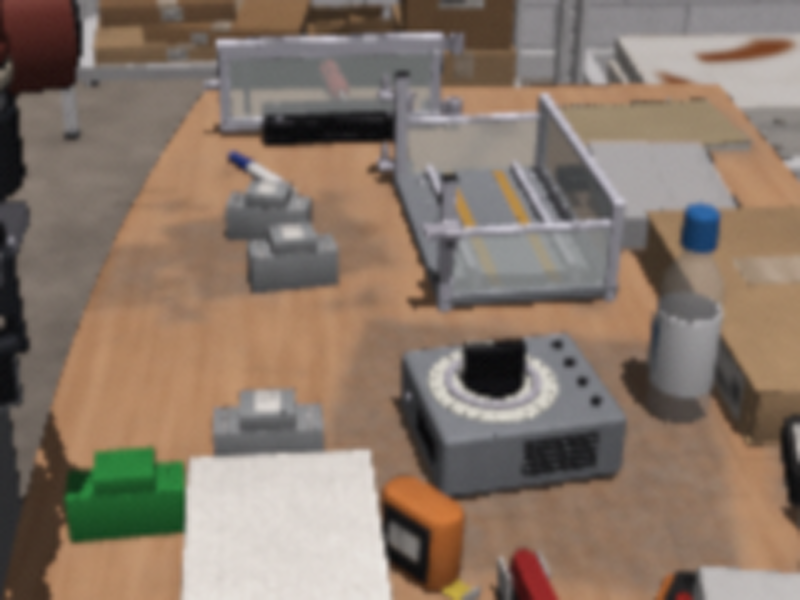

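Emit:
{"name": "drive_tool", "arguments": {"moves": "0 0 -0.04 0.1 0.0854;0 0 -0.04 0.1 0.0854;0 0 -0.04 0.1 0.0854;0 0 -0.04 0.1 0.0854;0 0 -0.04 0.059 0.0854"}}

```text
time_s: 0.52
tcp_pos: [0.2766, -0.5599, 0.4465]
tool_rot: [-0.0, 1.0, -0.002, -0.0]
ft_force: [1.1, -1.3, 0.4]
grip_width: 0.999
grip_force: 0.0
```

Emit:
{"name": "drive_tool", "arguments": {"moves": "0.011 -0.04 0 0 0.0854;0.011 -0.04 0 0 0.0854;0.011 -0.04 0 0 0.0854;0.011 -0.04 0 0 0.0854;0.011 -0.04 0 0 0.0854"}}

```text
time_s: 0.93
tcp_pos: [0.3318, -0.3585, 0.4447]
tool_rot: [-0.0, 1.0, -0.0, -0.0]
ft_force: [0.1, -0.5, 1.0]
grip_width: 1.002
grip_force: 0.0
```

```bash
python3 - <<'E'
from h import *
snap('wrist','w1')
s=env.sense(); print(s['tcp_pos'],s['tool_rot'],s['time_s'])
E
```

```text
[ 0.33369586 -0.35301899  0.44616212] [-0.00162619  0.99999432  0.0026233   0.00135106] 0.9833
```

Emit:
{"name": "drive_tool", "arguments": {"moves": "0.011 -0.04 0 0 0.0854;0.011 -0.04 0 0 0.0854;0.011 -0.04 0 0 0.0854;0.011 -0.04 0 0 0.0854;0.011 -0.04 0 0 0.0854"}}

```text
time_s: 1.4
tcp_pos: [0.3867, -0.1585, 0.4449]
tool_rot: [-0.0, 1.0, -0.0, -0.0]
ft_force: [1.3, -0.5, 0.8]
grip_width: 0.995
grip_force: 0.0
```

Emit:
{"name": "drive_tool", "arguments": {"moves": "0.011 -0.04 0 0 0.0854;0.011 -0.04 0 0 0.0854;0.011 -0.04 0 0 0.0854;0 0 0 0 0.0854;0 0 0 0 0.0854"}}

```text
time_s: 1.82
tcp_pos: [0.42, -0.0384, 0.4449]
tool_rot: [0.0, 1.0, 0.003, -0.0]
ft_force: [0.7, 0.3, -0.8]
grip_width: 1.004
grip_force: 0.0
```

```bash
python3 - <<'E'
from h import *
snap('wrist','w2')
s=env.sense(); print(s['tcp_pos'],s['tool_rot'],s['time_s'])
w=np.hstack([cv2.imread('pics/w1.png'),cv2.imread('pics/w2.png')])
cv2.imwrite('pics/w12.png',cv2.resize(w,(800,300),interpolation=cv2.INTER_AREA))
print(np.load('pics/w2.npz')['T'].round(3))
E
```

```text
[ 0.41986091 -0.03980505  0.44489572] [ 1.52319533e-04  9.99999328e-01  1.07025304e-03 -4.19944591e-04] 1.8667
[[ 0.004 -0.946 -0.323  0.503]
 [-1.    -0.004  0.    -0.036]
 [-0.001  0.323 -0.947  0.574]
 [ 0.     0.     0.     1.   ]]
```

View pics/w12.png

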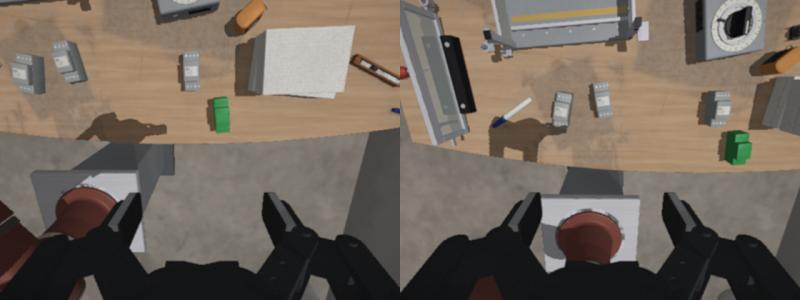

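The left half is the wrist view on the way; the right half shows the gate at far left, the bay's front at the top, grey modules at (562,110), (602,100) and (718,108), the timer at (728,30) and the green look-alike at (738,148). There are three modules. I'll move forward so the view covers the bay.

Emit:
{"name": "drive_tool", "arguments": {"moves": "0.04 0 -0.01 0 0.0854;0.04 0 -0.01 0 0.0854;0.04 0 -0.01 0 0.0854;0.04 0 -0.01 0 0.0854;0 0 0 0 0.0854"}}

```text
time_s: 2.28
tcp_pos: [0.5855, -0.0437, 0.4807]
tool_rot: [-0.001, 1.0, -0.002, -0.003]
ft_force: [-0.9, -0.8, -2.2]
grip_width: 0.998
grip_force: 0.0
```

Emit:
{"name": "drive_tool", "arguments": {"moves": "0 0 0 0 0.0854;0 0 0 0 0.0854;0 0 0 0 0.0854"}}

```text
time_s: 2.53
tcp_pos: [0.5789, -0.0417, 0.486]
tool_rot: [0.0, 1.0, -0.001, 0.0]
ft_force: [-0.4, -0.5, 0.3]
grip_width: 0.998
grip_force: 0.0
```

```bash
python3 - <<'E'
from h import *
snap('wrist','w3')
s=env.sense(); print(s['tcp_pos'],s['tool_rot'],s['time_s'])
w=cv2.imread('pics/w3.png')
cv2.imwrite('pics/w3b.png',cv2.resize(w,(800,600),interpolation=cv2.INTER_CUBIC))
E
```

```text
[ 0.5786714  -0.04130808  0.48642703] [ 2.23237386e-04  9.99999173e-01 -9.49664761e-04  8.37758882e-04] 2.5833
```

View pics/w3b.png

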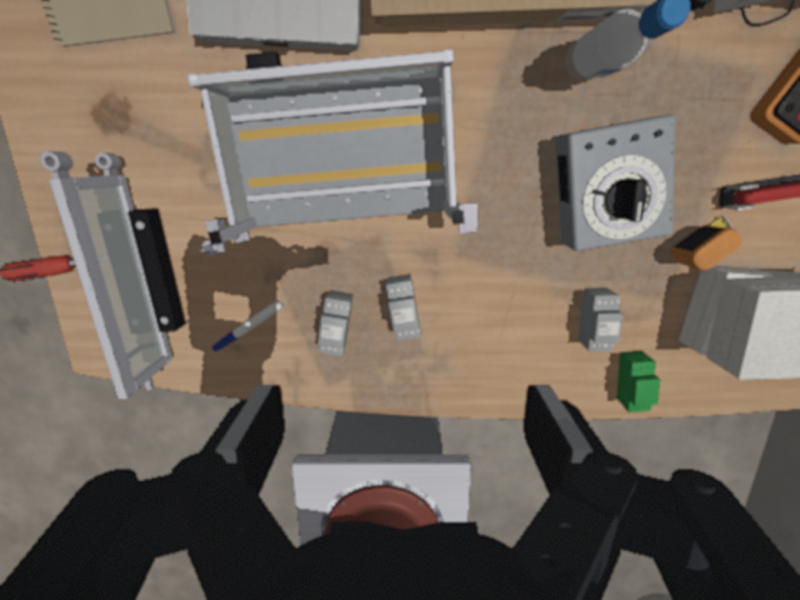

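The view shows the bay with rear rail ends at (192,80) and (452,57), hinge post at (228,232) and keeper at (466,216). The gate's sockets are at (58,162) and (107,162), module boss tops at (333,330), (402,312) and (606,328), and the knob at (628,197) with its tab near (622,222).

```bash
cat >> h.py <<'E'
def loc(f,pts,k=1.4286):
    for n,u,v,z in pts:
        print(n,ray(f,(u+.5)/k-.5,(v+.5)/k-.5,z).round(4))
E
python3 - <<'E'
from h import *
loc('w3',[('rearL',193,80,.11),('rearR',452,57,.11),('flip_l',235,203,.031),('flip_r',430,183,.031),('rlip_l',232,122,.031),('rlip_r',425,103,.031),
('ffl',250,227,.02),('ffr',445,208,.02),('postL',238,222,.142),('postR',458,215,.142),('paneL',222,160,.088),('paneR',447,130,.088),
('pinup?',210,228,.136),('keeper',468,215,.093),
('m1',333,330,.058),('m2',402,312,.058),('m3',606,328,.058),
('m1a',339,299,.042),('m1b',332,349,.042),('m2a',399,283,.042),('m2b',407,333,.042),('m3a',600,295,.042),('m3b',603,345,.042),('green',640,388,.058),
('socku',56,160,.13),('sockl',107,160,.05),('gateend',124,390,.13),('gatetop_s',62,182,.13),('knob',628,193,.101),('tab',622,222,.069),('pointer?',598,190,.069)])
E
```

```text
rearL [0.7436 0.1864 0.11  ]
rearR [ 0.7642 -0.091   0.11  ]
flip_l [0.6068 0.1895 0.031 ]
flip_r [ 0.6319 -0.0745  0.031 ]
rlip_l [0.7081 0.1799 0.031 ]
rlip_r [ 0.7291 -0.0666  0.031 ]
ffl [0.5727 0.1771 0.02  ]
ffr [ 0.5978 -0.0965  0.02  ]
postL [0.5966 0.1453 0.142 ]
postR [ 0.6033 -0.0995  0.142 ]
paneL [0.6621 0.1759 0.088 ]
paneR [ 0.694  -0.0899  0.088 ]
pinup? [0.5891 0.1803 0.136 ]
keeper [ 0.5972 -0.1179  0.093 ]
m1 [0.4315 0.0624 0.058 ]
m2 [ 0.4585 -0.0363  0.058 ]
m3 [ 0.4332 -0.3269  0.058 ]
m1a [0.4728 0.054  0.042 ]
m1b [0.3942 0.0686 0.042 ]
m2a [ 0.4963 -0.0322  0.042 ]
m2b [ 0.4197 -0.0434  0.042 ]
m3a [ 0.4774 -0.3189  0.042 ]
m3b [ 0.3993 -0.3347  0.042 ]
green [ 0.3359 -0.3924  0.058 ]
socku [0.6628 0.34   0.13  ]
sockl [0.6627 0.3378 0.05  ]
gateend [0.3774 0.3278 0.13  ]
gatetop_s [0.6397 0.3396 0.13  ]
knob [ 0.6231 -0.3049  0.101 ]
tab [ 0.5845 -0.3197  0.069 ]
pointer? [ 0.6245 -0.2831  0.069 ]
```

```bash
cat >> h.py <<'E'
from scipy.optimize import minimize
def box(x0,x1,y0,y1,z0,z1): return np.array([[x,y,z] for x in(x0,x1) for y in(y0,y1) for z in(z0,z1)],float)/1000
MOD=[box(-44,44,-18,18,0,42),box(-22,22,-18,18,42,58)]
def place(P,x,y,a,z=0):
    c,s=np.cos(a),np.sin(a); return P@np.array([[c,s,0],[-s,c,0],[0,0,1]])+[x,y,z]
def sil(f,x,y,a,z=0,model=MOD,S=4):
    m=np.zeros((420*S,560*S),np.uint8)
    for b in model:
        p=np.array([proj(f,q) for q in place(b,x,y,a,z)])
        cv2.fillConvexPoly(m,cv2.convexHull(((p+.5)*S).astype(np.int32)),255)
    return cv2.resize(m,(560,420),interpolation=cv2.INTER_AREA)/255.
def fitmod(fs,x,y,a,z=0,smax=45):
    ms=[]
    for f in fs:
        im=cv2.imread('pics/%s.png'%f); hsv=cv2.cvtColor(im,cv2.COLOR_BGR2HSV)
        g=((hsv[...,1]<smax)&(hsv[...,2]>60)).astype(float)
        roi=cv2.dilate((sil(f,x,y,a,z)>0).astype(np.uint8),np.ones((19,19)))
        ms.append((f,g,roi))
    def cost(p): return sum((np.abs(sil(f,*p,z)-g)*r).sum()/(g*r).sum() for f,g,r in ms)/len(ms)
    r=minimize(cost,[x,y,a],method='Nelder-Mead',options=dict(initial_simplex=[[x,y,a],[x+.008,y,a],[x,y+.008,a],[x,y,a+.15]],xatol=1e-4,fatol=1e-4,maxiter=120))
    return r.x.round(4),round(r.fun,3)
E
python3 - <<'E'
from h import *
for p in [(.432,.062,-.18),(.458,-.037,.14),(.436,-.327,.2)]:
    print(fitmod(['w3'],*p),fitmod(['w2'],*p),fitmod(['scene0'],*p),fitmod(['w3','w2'],*p))
E
```

```text
(array([ 0.4275,  0.0657, -0.1839]), np.float64(0.047)) (array([ 0.428 ,  0.0653, -0.1952]), np.float64(0.035)) (array([ 0.427 ,  0.0604, -0.1781]), np.float64(0.214)) (array([ 0.428 ,  0.0653, -0.1885]), np.float64(0.041))
(array([ 0.4524, -0.0375,  0.1827]), np.float64(0.053)) (array([ 0.4537, -0.0379,  0.1708]), np.float64(0.046)) (array([ 0.4527, -0.0416,  0.1821]), np.float64(0.248)) (array([ 0.4531, -0.0381,  0.183 ]), np.float64(0.054))
(array([ 0.4326, -0.3307,  0.0312]), np.float64(0.067)) (array([ 0.4331, -0.3311,  0.0289]), np.float64(0.049)) (array([ 0.4335, -0.3353,  0.0272]), np.float64(0.07)) (array([ 0.4328, -0.3312,  0.0407]), np.float64(0.059))
```

Emit:
{"name": "drive_tool", "arguments": {"moves": "-0.03 -0.0213 0.04 0 0.0854;-0.03 -0.0213 0.04 0 0.0854;-0.03 -0.0213 0.04 0 0.0854;-0.03 -0.0213 0.04 0 0.0854;-0.03 -0.0213 0.04 0.1 0.0854"}}

```text
time_s: 3.0
tcp_pos: [0.4628, 0.0416, 0.3314]
tool_rot: [0.0, 0.999, -0.051, 0.001]
ft_force: [0.0, 0.4, -0.2]
grip_width: 0.997
grip_force: 0.0
```

Emit:
{"name": "drive_tool", "arguments": {"moves": "0 0 0.03 0.09 0.0854;0 0 0.03 0 0.0854;0 0 0 0 0.0854;0 0 0 0 0.0854"}}

```text
time_s: 3.33
tcp_pos: [0.4634, 0.0412, 0.2714]
tool_rot: [0.0, 0.995, -0.095, -0.001]
ft_force: [0.6, -0.1, 0.8]
grip_width: 1.002
grip_force: 0.0
```

```bash
cat >> h.py <<'E'
def st():
    s=env.sense(); w,x,y,z=s['tool_rot']
    a=np.arctan2(2*(x*y+w*z),1-2*(y*y+z*z))
    return s['tcp_pos'],a
def goto(x,y,z,a):
    """tool shift in current axes, then roll"""
    p,h=st(); d=np.array([x,y,z])-p; c,s=np.cos(h),np.sin(h)
    print('t',env.sense()['time_s'],'at',p.round(4),round(h,4),'| shift now-axes',np.round([c*d[0]+s*d[1],s*d[0]-c*d[1],-d[2]],4),'roll',round((h-a+np.pi)%(2*np.pi)-np.pi,4))
    c,s=np.cos(a),np.sin(a); print('   shift in final axes',np.round([c*d[0]+s*d[1],s*d[0]-c*d[1],-d[2]],4))
E
python3 - <<'E'
from h import *
goto(.428,.0653,.035,-.19)
snap('wrist','w4')
print(fitmod(['w4'],.428,.0653,-.19))
E
```

```text
t 3.3333 at [0.4634 0.0412 0.2714] -0.1902 | shift now-axes [-0.0394 -0.017   0.2364] roll -0.0002
   shift in final axes [-0.0394 -0.017   0.2364]
(array([ 0.4274,  0.0639, -0.1705]), np.float64(0.033))
```

Emit:
{"name": "drive_tool", "arguments": {"moves": "-0.0198 -0.0082 0.02 0 0.0854;-0.0198 -0.0082 0.02 0 0.0854;0 0 0.04 0 0.0854;0 0 0.04 0 0.0854;0 0 0.04 0 0.0854"}}

```text
time_s: 3.8
tcp_pos: [0.4321, 0.0647, 0.115]
tool_rot: [-0.0, 0.995, -0.095, 0.005]
ft_force: [1.6, -0.1, 0.1]
grip_width: 1.0
grip_force: 0.0
```

Emit:
{"name": "drive_tool", "arguments": {"moves": "0 0 0.04 0 0.0854;0 0 0.02 0 0.0854;0 0 0.016 0 0.0854;0 0 0 0 0.0854"}}

```text
time_s: 4.13
tcp_pos: [0.4289, 0.0645, 0.0351]
tool_rot: [0.0, 0.995, -0.095, -0.001]
ft_force: [-0.3, -0.6, -0.1]
grip_width: 1.001
grip_force: 0.0
```

Emit:
{"name": "drive_tool", "arguments": {"moves": "0 0 0 0 0.025;0 0 0 0 0.025;0 0 0 0 0.025;0 0 0 0 0.025;0 0 0 0 0.025"}}

```text
time_s: 4.55
tcp_pos: [0.4311, 0.0648, 0.0382]
tool_rot: [-0.0, 0.995, -0.095, 0.002]
ft_force: [-1.2, -0.3, 6.0]
grip_width: 0.411
grip_force: 61.3
```

Emit:
{"name": "drive_tool", "arguments": {"moves": "0 0 0 0 0.025;0 0 -0.02 0 0.025;0 0 -0.03 0 0.025;0 0 -0.03 0 0.025;0 0 -0.03 0 0.025"}}

```text
time_s: 4.97
tcp_pos: [0.4285, 0.0649, 0.1472]
tool_rot: [-0.0, 0.995, -0.095, -0.0]
ft_force: [0.5, -0.4, -1.4]
grip_width: 0.411
grip_force: 60.5
```

Emit:
{"name": "drive_tool", "arguments": {"moves": "0 0 -0.04 -0.09 0.025;0 0 -0.04 -0.09 0.025;0 0 -0.04 -0.095 0.025;0 0 -0.03 0 0.025;0.0345 0.0088 0 0 0.025"}}

```text
time_s: 5.38
tcp_pos: [0.465, 0.0599, 0.3077]
tool_rot: [0.0, 0.999, 0.043, 0.009]
ft_force: [2.1, 0.8, 1.5]
grip_width: 0.414
grip_force: 60.6
```

Emit:
{"name": "drive_tool", "arguments": {"moves": "0.0345 0.0088 0 0 0.025;0.0345 0.0088 0 0 0.025;0.0345 0.0088 0 0 0.025;0.0345 0.0088 0 0 0.025;0.0345 0.0088 0 0 0.025"}}

```text
time_s: 5.8
tcp_pos: [0.6412, 0.0295, 0.2957]
tool_rot: [-0.0, 0.999, 0.042, -0.0]
ft_force: [0.6, -0.2, -0.1]
grip_width: 0.415
grip_force: 60.5
```

Emit:
{"name": "drive_tool", "arguments": {"moves": "0 0 0 0 0.025;0 0 0 0 0.025;0 0 0 0 0.025;0 0 0 0 0.025"}}

```text
time_s: 6.13
tcp_pos: [0.639, 0.0301, 0.2967]
tool_rot: [-0.0, 0.999, 0.043, 0.0]
ft_force: [0.3, 0.5, -0.6]
grip_width: 0.413
grip_force: 60.5
```

```bash
python3 - <<'E'
from h import *
snap('wrist','w5'); snap('scene','s5'); snap('side','d5')
print(st())
w=cv2.imread('pics/w5.png')
cv2.imwrite('pics/w5b.png',cv2.resize(w,(800,600),interpolation=cv2.INTER_CUBIC))
E
```

```text
(array([0.63911139, 0.03007949, 0.29713942]), np.float64(0.08516319203779418))
```

View pics/w5b.png

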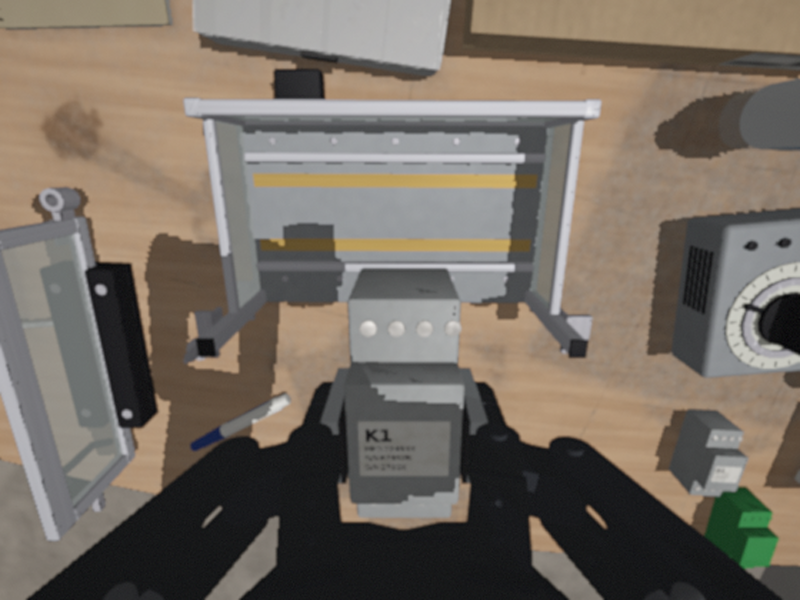

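The view shows module K1 held squarely, with its boss front at (405,440). The bay has its rear rail from (187,105) to (600,107), rear lip at y 153–163, front lip at y about 267, and post caps at (207,347) and (577,348).

```bash
python3 - <<'E'
from h import *
loc('w5',[('postL',207,356,.142),('postR',577,356,.142),('rlipL',250,163,.031),('rlipR',520,163,.031),('flipL',345,262,.02),('flipR',513,262,.02),('flipL2',345,271,.031),('flipR2',513,271,.031),('rearL',187,108,.11),('rearR',600,109,.11),('floorL',259,292,.02),('paneL0',232,290,.088),('paneR0',557,290,.088),('orT',395,181,.02),('orB',395,245,.02)])
b=cv2.imread('pics/w5.png')
print(b[95:125,200].tolist())
print(b[180:196,290].tolist())
for f,p in [('s5',0),('d5',0)]:pass
print(fitmod(['w5'],.433,-.331,.03),fitmod(['w5'],.639,.03,.085,.262))
E
```

```text
postL [0.5716 0.1735 0.142 ]
postR [ 0.5947 -0.1005  0.142 ]
rlipL [0.7073 0.1754 0.031 ]
rlipR [ 0.7273 -0.0639  0.031 ]
flipL [0.6215 0.089  0.02  ]
flipR [ 0.6353 -0.0758  0.02  ]
flipL2 [0.6153 0.0873 0.031 ]
flipR2 [ 0.6289 -0.0742  0.031 ]
rearL [0.7426 0.1899 0.11  ]
rearR [ 0.7654 -0.0918  0.11  ]
floorL [0.5833 0.1743 0.02  ]
paneL0 [0.6064 0.1741 0.088 ]
paneR0 [ 0.6292 -0.0973  0.088 ]
orT [0.7021 0.0458 0.02  ]
orB [0.6425 0.0413 0.02  ]
[[158, 155, 151], [156, 153, 151], [155, 153, 150], [155, 153, 150], [157, 154, 151], [157, 154, 151], [157, 155, 151], [157, 156, 152], [156, 154, 150], [157, 155, 152], [157, 154, 151], [165, 162, 160], [184, 180, 180], [197, 192, 192], [200, 195, 195], [198, 193, 193], [191, 186, 186], [172, 167, 166], [138, 134, 133], [139, 137, 134], [154, 151, 149], [158, 154, 151], [157, 154, 151], [156, 153, 150], [157, 154, 151], [148, 152, 155], [125, 152, 167], [99, 152, 178], [87, 152, 180], [91, 155, 184]]
[[154, 151, 147], [153, 150, 146], [141, 138, 135], [123, 120, 119], [147, 142, 142], [188, 183, 183], [199, 194, 194], [165, 161, 161], [105, 103, 102], [74, 75, 74], [77, 77, 76], [78, 79, 77], [80, 79, 79], [83, 83, 82], [84, 84, 83], [85, 86, 83]]
(array([ 0.4319, -0.3312,  0.0601]), np.float64(0.053)) (array([0.6436, 0.0326, 0.0688]), np.float64(0.132))
```

```bash
python3 - <<'E'
from h import *
w=cv2.imread('pics/w5.png')
cv2.imwrite('pics/w5c.png',cv2.resize(w[175:375,225:345],(480,800)[:2] and (360,600),interpolation=cv2.INTER_CUBIC))
p,a=st()
for dx in(-.002,0,.002):
  for X,z in[(.044,.042),(.044,0),(.022,.058),(.022,.042),(-.022,.058)]:
    q=place(np.array([[X+dx,0,0]]),p[0],p[1],a)[0]; q[2]=p[2]-.036+z
    print(dx,X,z,((proj('w5',q)-[225,175])*3).round(0),end=' ; ')
  print()
E
```

```text
-0.002 0.044 0.042 [186. 107.] ; -0.002 0.044 0 [183.  37.] ; -0.002 0.022 0.058 [187. 296.] ; -0.002 0.022 0.042 [185. 242.] ; -0.002 -0.022 0.058 [186. 549.] ; 
0 0.044 0.042 [186.  94.] ; 0 0.044 0 [183.  26.] ; 0 0.022 0.058 [187. 284.] ; 0 0.022 0.042 [185. 231.] ; 0 -0.022 0.058 [186. 539.] ; 
0.002 0.044 0.042 [186.  81.] ; 0.002 0.044 0 [183.  16.] ; 0.002 0.022 0.058 [187. 270.] ; 0.002 0.022 0.042 [185. 219.] ; 0.002 -0.022 0.058 [186. 529.] ;
```

View pics/w5c.png

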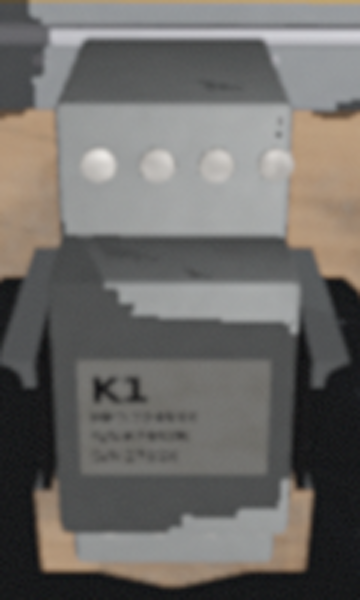

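```bash
cat >> h.py <<'E'
C=np.array([.6726,.0438]); BA=.083
def bay(x,y):
    c,s=np.cos(BA),np.sin(BA); return C+[c*x-s*y,s*x+c*y]
E
python3 - <<'E'
from h import *
print(bay(.0008,.072)); goto(*bay(.0008,.072),.058,BA)
E
```

```text
[0.66742811 0.11561846]
t 6.2833 at [0.6391 0.0301 0.2971] 0.0852 | shift now-axes [ 0.0355 -0.0828  0.2391] roll 0.0022
   shift in final axes [ 0.0353 -0.0829  0.2391]
```

Emit:
{"name": "drive_tool", "arguments": {"moves": "0.0118 -0.0276 0.02 0.002 0.025;0.0118 -0.0276 0.02 0 0.025;0.0118 -0.0276 0.02 0 0.025;0 0 0.04 0 0.025;0 0 0.04 0 0.025"}}

```text
time_s: 6.7
tcp_pos: [0.6694, 0.1173, 0.1579]
tool_rot: [-0.0, 0.999, 0.043, 0.003]
ft_force: [1.1, -0.3, -0.8]
grip_width: 0.414
grip_force: 60.6
```

Emit:
{"name": "drive_tool", "arguments": {"moves": "0 0 0.04 0 0.025;0 0 0.02 0 0.025;0 0 0 0 0.025;0 0 0 0 0.025;0 0 0 0 0.025"}}

```text
time_s: 7.12
tcp_pos: [0.6697, 0.1154, 0.0991]
tool_rot: [-0.0, 0.999, 0.041, 0.002]
ft_force: [0.1, -0.5, -0.2]
grip_width: 0.409
grip_force: 60.5
```

```bash
python3 - <<'E'
from h import *
goto(*bay(.0008,.072),.058,BA)
E
```

```text
t 7.1167 at [0.6697 0.1154 0.0991] 0.0829 | shift now-axes [-0.0023 -0.0004  0.0411] roll -0.0001
   shift in final axes [-0.0023 -0.0004  0.0411]
```

Emit:
{"name": "drive_tool", "arguments": {"moves": "-0.0023 0 0.01 0 0.025;0 0 0.014 0 0.025;0 0 0.008 0 0.025;0 0 0.005 0 0.025;0 0 0 0 0.025"}}

```text
time_s: 7.53
tcp_pos: [0.6668, 0.115, 0.0588]
tool_rot: [-0.0, 0.999, 0.041, 0.001]
ft_force: [5.4, 0.4, -3.1]
grip_width: 0.411
grip_force: 60.4
```

Emit:
{"name": "drive_tool", "arguments": {"moves": "0 0 0.002 0 0.025;0 0 0.002 0 0.025;0 0 0 0 0.025"}}

```text
time_s: 7.78
tcp_pos: [0.667, 0.115, 0.0583]
tool_rot: [0.0, 0.999, 0.041, 0.001]
ft_force: [-4.0, -1.0, 11.1]
grip_width: 0.416
grip_force: 62.1
```

Emit:
{"name": "drive_tool", "arguments": {"moves": "0 0 0 0 0.06;0 0 0 0 0.06;0 0 0 0 0.06;0 0 0 0 0.06;0 0 -0.02 0 0.06"}}

```text
time_s: 8.2
tcp_pos: [0.662, 0.1148, 0.0695]
tool_rot: [0.0, 0.999, 0.041, -0.005]
ft_force: [0.1, 0.4, -1.0]
grip_width: 0.7
grip_force: 0.0
```

Emit:
{"name": "drive_tool", "arguments": {"moves": "0 0 -0.04 0 0.06;0 0 -0.04 0 0.06;0 0 -0.04 0 0.06;0 0 -0.04 0 0.06;0 0 -0.04 0 0.06"}}

```text
time_s: 8.62
tcp_pos: [0.6652, 0.115, 0.2762]
tool_rot: [0.0, 0.999, 0.041, -0.001]
ft_force: [-0.2, -0.7, 0.2]
grip_width: 0.702
grip_force: 0.0
```

```bash
python3 - <<'E'
from h import *
snap('wrist','w6')
goto(.453,-.038,.035,.178)
print(fitmod(['w6'],.453,-.038,.178))
P=bay(0,.072); print(P,fitmod(['w6'],*P,BA,.02,smax=60))
snap('scene','s6'); print(fitmod(['s6'],.453,-.038,.178),fitmod(['s6'],.433,-.331,.04))
E
```

```text
t 8.6667 at [0.6689 0.1153 0.2877] 0.083 | shift now-axes [-0.2279  0.1349  0.2527] roll -0.095
   shift in final axes [-0.2396  0.1127  0.2527]
(array([0.5898, 0.0114, 0.853 ]), np.float64(1.0))
[0.66663086 0.11555214] (array([0.6758, 0.1179, 0.079 ]), np.float64(0.456))
(array([ 0.4528, -0.0417,  0.1651]), np.float64(0.086)) (array([ 0.4334, -0.3357,  0.021 ]), np.float64(0.069))
```

Emit:
{"name": "drive_tool", "arguments": {"moves": "-0.0326 0.0193 0 0 0.0854;-0.0326 0.0193 0 0 0.0854;-0.0326 0.0193 0 0 0.0854;-0.0326 0.0193 0 0 0.0854;-0.0326 0.0193 0.01 0 0.0854"}}

```text
time_s: 9.13
tcp_pos: [0.5106, 0.0047, 0.2658]
tool_rot: [0.0, 0.999, 0.042, 0.001]
ft_force: [1.1, -1.2, 1.4]
grip_width: 1.001
grip_force: 0.0
```

Emit:
{"name": "drive_tool", "arguments": {"moves": "-0.0326 0.0193 0.01 0 0.0854;-0.0326 0.0193 0.01 -0.095 0.0854;0 0 0 0 0.0854;0 0 0 0 0.0854;0 0 0 0 0.0854"}}

```text
time_s: 9.55
tcp_pos: [0.4497, -0.0385, 0.2448]
tool_rot: [-0.0, 0.996, 0.088, 0.0]
ft_force: [0.3, 0.3, -0.8]
grip_width: 0.997
grip_force: 0.0
```

```bash
python3 - <<'E'
from h import *
snap('wrist','w7')
r=fitmod(['w7'],.453,-.038,.178); print(r)
x,y,a=r[0]; goto(x,y,.036,a)
E
```

```text
(array([ 0.4526, -0.0386,  0.1765]), np.float64(0.029))
t 9.6 at [ 0.4504 -0.0383  0.2454] 0.1778 | shift now-axes [0.0021 0.0007 0.2094] roll 0.0013
   shift in final axes [0.0021 0.0007 0.2094]
```

Emit:
{"name": "drive_tool", "arguments": {"moves": "0.002 0.0007 0.04 0 0.0854;0 0 0.04 0 0.0854;0 0 0.04 0 0.0854;0 0 0.04 0 0.0854;0 0 0.03 0 0.0854"}}

```text
time_s: 10.02
tcp_pos: [0.4517, -0.0378, 0.0523]
tool_rot: [-0.0, 0.996, 0.09, -0.001]
ft_force: [0.3, 0.4, -0.0]
grip_width: 1.002
grip_force: 0.0
```

Emit:
{"name": "drive_tool", "arguments": {"moves": "0 0 0.019 0 0.0854;0 0 0 0 0.0854;0 0 0 0 0.0854;0 0 0 0 0.025;0 0 0 0 0.025"}}

```text
time_s: 10.43
tcp_pos: [0.4541, -0.0391, 0.0384]
tool_rot: [0.001, 0.996, 0.089, 0.002]
ft_force: [-0.2, -0.3, 0.1]
grip_width: 0.746
grip_force: 0.0
```

```bash
python3 - <<'E'
from h import *
goto(.4526,-.0386,.036,.177)
E
```

```text
t 10.4333 at [ 0.4541 -0.0391  0.0384] 0.1783 | shift now-axes [-0.0014 -0.0008  0.0024] roll 0.0013
   shift in final axes [-0.0014 -0.0007  0.0024]
```

Emit:
{"name": "drive_tool", "arguments": {"moves": "0 0 0 0 0.025;0 0 0 0 0.025;0 0 0 0 0.025;0 0 -0.02 0 0.025;0 0 -0.03 0 0.025"}}

```text
time_s: 10.85
tcp_pos: [0.4489, -0.0381, 0.0835]
tool_rot: [-0.001, 0.996, 0.089, -0.003]
ft_force: [-0.7, 0.2, -2.1]
grip_width: 0.415
grip_force: 60.2
```

Emit:
{"name": "drive_tool", "arguments": {"moves": "0 0 -0.04 0 0.025;0 0 -0.04 0 0.025;0 0 -0.04 0.047 0.025;0 0 -0.03 0.047 0.025;0 0 0 0 0.025"}}

```text
time_s: 11.27
tcp_pos: [0.4552, -0.0396, 0.2448]
tool_rot: [0.002, 0.999, 0.041, 0.007]
ft_force: [1.2, 0.1, -0.3]
grip_width: 0.414
grip_force: 60.4
```

```bash
python3 - <<'E'
from h import *
goto(*bay(.0,0),.058,BA)
E
```

```text
t 11.2667 at [ 0.4552 -0.0396  0.2448] 0.0825 | shift now-axes [ 0.2236 -0.0652  0.1868] roll -0.0005
   shift in final axes [ 0.2236 -0.0651  0.1868]
```

```bash
cat >> h.py <<'E'
def inhand(f,h=.036):
    p,a=st(); g=cv2.cvtColor(cv2.imread('pics/%s.png'%f),cv2.COLOR_BGR2GRAY).astype(np.float32)
    G=np.abs(cv2.Sobel(cv2.GaussianBlur(g,(0,0),.7),cv2.CV_32F,0,1)); G=np.minimum(G,80); res=[]
    for hh in np.arange(h-.003,h+.0031,.001):
      for dx in np.arange(-.006,.0061,.0005):
        t=0
        for X,z in[(.044,.042),(.044,0),(.022,.058),(.022,.042)]:
            for Y in np.linspace(-.013,.013,15):
                q=place(np.array([[X+dx,Y,p[2]-hh+z]]),p[0],p[1],a)[0]; u,v=proj(f,q)
                t+=cv2.getRectSubPix(G,(1,1),(float(u),float(v)))[0,0]
        res.append((t,round(dx,4),round(hh,4)))
    print('inhand',sorted(res)[::-1][:5])
E
python3 - <<'E'
from h import *
snap('wrist','w8'); inhand('w8')
E
```

```text
inhand [(np.float32(4800.0), np.float64(0.001), np.float64(0.036)), (np.float32(4800.0), np.float64(0.0005), np.float64(0.037)), (np.float32(4797.078), np.float64(0.0015), np.float64(0.035)), (np.float32(4699.4316), np.float64(0.001), np.float64(0.035)), (np.float32(4677.9346), np.float64(0.0015), np.float64(0.034))]
```

Emit:
{"name": "drive_tool", "arguments": {"moves": "0.0373 -0.0108 0 0 0.025;0.0373 -0.0108 0 0 0.025;0.0373 -0.0108 0 0 0.025;0.0373 -0.0108 0 0 0.025;0.0373 -0.0108 0 0 0.025"}}

```text
time_s: 11.73
tcp_pos: [0.6336, 0.0315, 0.2333]
tool_rot: [-0.0, 0.999, 0.042, -0.002]
ft_force: [0.4, -1.3, -0.7]
grip_width: 0.419
grip_force: 60.3
```

Emit:
{"name": "drive_tool", "arguments": {"moves": "0.0373 -0.0108 0 0 0.025;0 0 0.03 0 0.025;0 0 0 0 0.025;0 0 0 0 0.025;0 0 0 0 0.025"}}

```text
time_s: 12.15
tcp_pos: [0.6681, 0.0443, 0.2049]
tool_rot: [-0.0, 0.999, 0.042, -0.001]
ft_force: [0.4, -0.1, -0.9]
grip_width: 0.415
grip_force: 60.3
```

```bash
python3 - <<'E'
from h import *
snap('wrist','w9'); inhand('w9')
goto(*bay(.0,0),.058,BA)
E
```

```text
inhand [(np.float32(4298.2354), np.float64(0.0005), np.float64(0.039)), (np.float32(4296.2334), np.float64(0.0), np.float64(0.039)), (np.float32(4041.5002), np.float64(0.0005), np.float64(0.038)), (np.float32(3798.065), np.float64(-0.0005), np.float64(0.039)), (np.float32(3797.5767), np.float64(0.001), np.float64(0.038))]
t 12.2 at [0.6687 0.0441 0.2064] 0.0834 | shift now-axes [0.0039 0.0007 0.1484] roll 0.0004
   shift in final axes [0.0039 0.0007 0.1484]
```

Emit:
{"name": "drive_tool", "arguments": {"moves": "0.003 0.0005 0.035 0 0.025;0 0 0.035 0 0.025;0 0 0.03 0 0.025;0 0 0.01 0 0.025;0 0 0 0 0.025"}}

```text
time_s: 12.62
tcp_pos: [0.6699, 0.044, 0.0933]
tool_rot: [-0.0, 0.999, 0.042, -0.003]
ft_force: [0.4, 0.0, -1.3]
grip_width: 0.413
grip_force: 60.3
```

Emit:
{"name": "drive_tool", "arguments": {"moves": "0 0 0 0 0.025;0 0 0 0 0.025;0 0 0 0 0.025"}}

```text
time_s: 12.87
tcp_pos: [0.6744, 0.0441, 0.0997]
tool_rot: [0.0, 0.999, 0.042, 0.003]
ft_force: [0.3, 0.1, -1.3]
grip_width: 0.415
grip_force: 60.3
```

```bash
python3 - <<'E'
from h import *
goto(*bay(-.0007,0),.058,BA)
E
```

```text
t 12.8667 at [0.6744 0.0441 0.0997] 0.0837 | shift now-axes [-0.0026  0.0001  0.0417] roll 0.0007
   shift in final axes [-0.0026  0.0001  0.0417]
```

Emit:
{"name": "drive_tool", "arguments": {"moves": "0 0 0 0 0.025;0 0 0 0 0.025;0 0 0 0 0.025;0 0 0 0 0.025;0 0 0 0 0.025"}}

```text
time_s: 13.28
tcp_pos: [0.6724, 0.0443, 0.0961]
tool_rot: [0.0, 0.999, 0.042, 0.0]
ft_force: [-0.1, 0.6, -1.4]
grip_width: 0.417
grip_force: 60.3
```

Emit:
{"name": "drive_tool", "arguments": {"moves": "0 0 0 0 0.025;0 0 0 0 0.025;0 0 0 0 0.025"}}

```text
time_s: 13.53
tcp_pos: [0.6723, 0.0443, 0.0958]
tool_rot: [-0.0, 0.999, 0.042, -0.0]
ft_force: [0.4, -0.1, -0.9]
grip_width: 0.415
grip_force: 60.3
```

Emit:
{"name": "drive_tool", "arguments": {"moves": "0 0 0 0 0.025;0 0 0 0 0.025"}}

```text
time_s: 13.7
tcp_pos: [0.6724, 0.0443, 0.0959]
tool_rot: [0.0, 0.999, 0.042, -0.0]
ft_force: [0.1, 0.7, -1.0]
grip_width: 0.413
grip_force: 60.3
```

Emit:
{"name": "drive_tool", "arguments": {"moves": "-0.0005 0 0.008 0 0.025;0 0 0.008 0 0.025;0 0 0.008 0 0.025;0 0 0.006 0 0.025;0 0 0.004 0 0.025"}}

```text
time_s: 14.12
tcp_pos: [0.6709, 0.0442, 0.0599]
tool_rot: [-0.0, 0.999, 0.042, -0.001]
ft_force: [-0.2, -0.2, -1.0]
grip_width: 0.412
grip_force: 60.3
```

Emit:
{"name": "drive_tool", "arguments": {"moves": "0 0 0.003 0 0.025;0 0 0.002 0 0.025;0 0 0 0 0.025;0 0 0 0 0.025;0 0 0 0 0.025"}}

```text
time_s: 14.53
tcp_pos: [0.6724, 0.0442, 0.0577]
tool_rot: [0.0, 0.999, 0.042, 0.001]
ft_force: [-1.5, -0.6, 3.7]
grip_width: 0.412
grip_force: 60.6
```

Emit:
{"name": "drive_tool", "arguments": {"moves": "0 0 0.001 0 0.025;0 0 0 0 0.06;0 0 0 0 0.06;0 0 0 0 0.06;0 0 0 0 0.06"}}

```text
time_s: 14.95
tcp_pos: [0.6717, 0.0442, 0.0555]
tool_rot: [-0.0, 0.999, 0.042, -0.0]
ft_force: [-0.7, -0.3, -0.4]
grip_width: 0.703
grip_force: 0.0
```

Emit:
{"name": "drive_tool", "arguments": {"moves": "0 0 -0.02 0 0.06;0 0 -0.04 0 0.06;0 0 -0.04 0 0.06;0 0 -0.04 0 0.06;0 0 -0.04 0 0.06"}}

```text
time_s: 15.37
tcp_pos: [0.6715, 0.0442, 0.2373]
tool_rot: [-0.0, 0.999, 0.042, -0.0]
ft_force: [0.1, 0.8, 0.3]
grip_width: 0.704
grip_force: 0.0
```

Emit:
{"name": "drive_tool", "arguments": {"moves": "0 0 -0.03 0 0.06;-0.02 0 -0.03 0 0.06;-0.02 0 -0.02 0 0.06;0 0 0 0 0.0854;0 0 0 0 0.0854"}}

```text
time_s: 15.78
tcp_pos: [0.6324, 0.0408, 0.318]
tool_rot: [0.0, 0.999, 0.042, 0.002]
ft_force: [0.6, 0.1, -0.8]
grip_width: 0.955
grip_force: 0.0
```

Emit:
{"name": "drive_tool", "arguments": {"moves": "0 0 0 0 0.0854;0 0 0 0 0.0854;0 0 0 0 0.0854;0 0 0 0 0.0854;0 0 0 0 0.0854"}}

```text
time_s: 16.2
tcp_pos: [0.632, 0.0409, 0.3146]
tool_rot: [-0.0, 0.999, 0.042, -0.001]
ft_force: [-0.9, -0.6, 0.3]
grip_width: 0.997
grip_force: 0.0
```

```bash
python3 - <<'E'
from h import *
snap('wrist','w10')
goto(.4325,-.331,.23,.035)
w=cv2.imread('pics/w10.png')
cv2.imwrite('pics/w10b.png',cv2.resize(w,(800,600),interpolation=cv2.INTER_CUBIC))
E
```

```text
t 16.25 at [0.6321 0.0409 0.315 ] 0.0838 | shift now-axes [-0.23    0.3539  0.085 ] roll 0.0488
   shift in final axes [-0.2125  0.3647  0.085 ]
```

View pics/w10b.png

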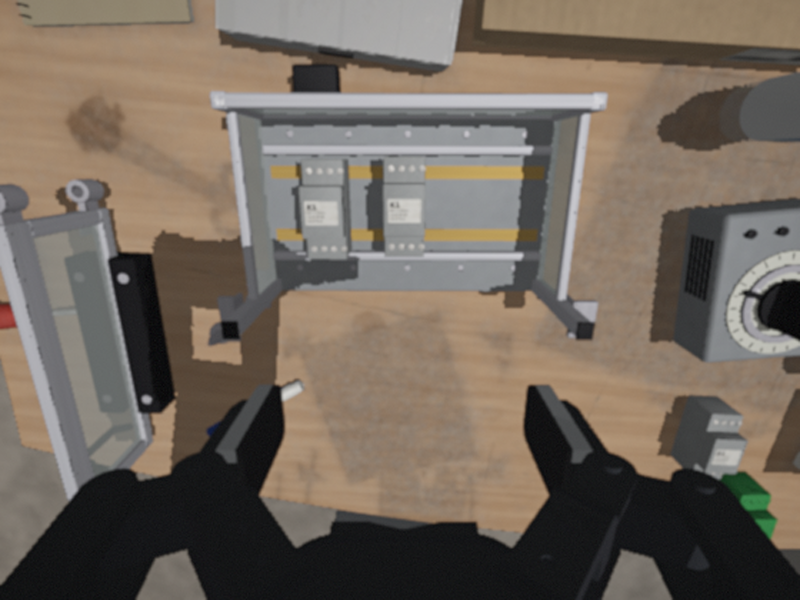

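Both modules stand in the channel at (322,210) and (405,207); the third is still at (712,440). I'll check the seating numerically.

```bash
python3 - <<'E'
from h import *
g=cv2.cvtColor(cv2.imread('pics/w10.png'),cv2.COLOR_BGR2GRAY)
for y in(.072,0.):
  for X,z in[(.044,.062),(.022,.062),(.022,.078),(-.022,.078),(-.044,.062)]:
    P=bay(X,y); print(y,X,z,((proj('w10',[*P,z])+.5)*1.4286-.5).round(1))
w=cv2.imread('pics/w10.png')
cv2.imwrite('pics/w10c.png',cv2.resize(w[100:190,170:310],(784,504),interpolation=cv2.INTER_CUBIC))
E
```

```text
0.072 0.044 0.062 [322.9 156.8]
0.072 0.022 0.062 [324.5 183.4]
0.072 0.022 0.078 [321.  184.5]
0.072 -0.022 0.078 [324.3 236.9]
0.072 -0.044 0.062 [328.9 257.6]
0.0 0.044 0.062 [407.  156.7]
0.0 0.022 0.062 [407.  183.4]
0.0 0.022 0.078 [407.1 184.5]
0.0 -0.022 0.078 [407.  236.9]
0.0 -0.044 0.062 [406.8 257.5]
```

View pics/w10c.png

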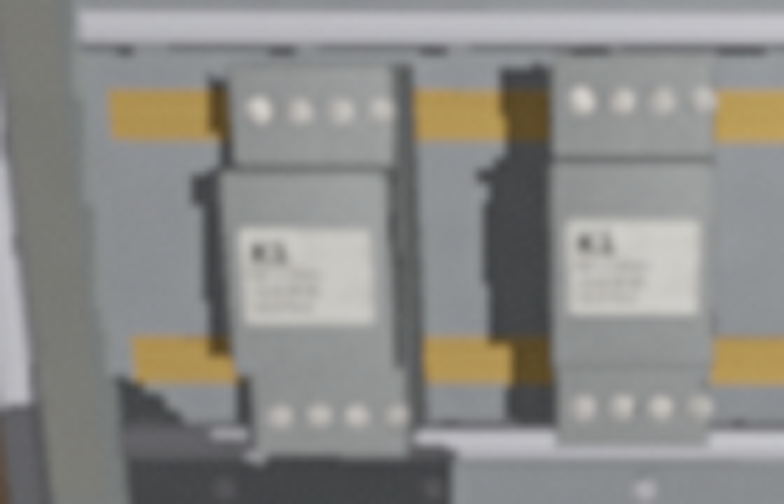

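```bash
python3 - <<'E'
from h import *
goto(*bay(-.001,.072),.115,BA)
E
```

```text
t 16.25 at [0.6321 0.0409 0.315 ] 0.0838 | shift now-axes [ 0.0397 -0.0715  0.2   ] roll 0.0008
   shift in final axes [ 0.0396 -0.0715  0.2   ]
```

Emit:
{"name": "drive_tool", "arguments": {"moves": "0.0132 -0.0238 0.02 0 0.06;0.0132 -0.0238 0.02 0 0.06;0.0132 -0.0238 0.02 0 0.06;0 0 0.04 0 0.06;0 0 0.035 0 0.06"}}

```text
time_s: 16.67
tcp_pos: [0.6664, 0.1169, 0.1802]
tool_rot: [-0.0, 0.999, 0.043, 0.001]
ft_force: [1.2, -0.6, -0.6]
grip_width: 0.706
grip_force: 0.0
```

Emit:
{"name": "drive_tool", "arguments": {"moves": "0 0 0.03 0 0.06;0 0 0.02 0 0.06;0 0 0.01 0 0.06;0 0 0.005 0 0.06;0 0 0 0 0.06"}}

```text
time_s: 17.08
tcp_pos: [0.6654, 0.1153, 0.1153]
tool_rot: [0.0, 0.999, 0.042, -0.001]
ft_force: [0.7, -0.1, 0.0]
grip_width: 0.705
grip_force: 0.0
```

Emit:
{"name": "drive_tool", "arguments": {"moves": "0 0 0 0 0.06;0 0 0 0 0.06;0 0 0 0 0.06;0 0 0 0 0.06;0 0 0 0 0.06"}}

```text
time_s: 17.5
tcp_pos: [0.6661, 0.1153, 0.1171]
tool_rot: [-0.0, 0.999, 0.042, 0.001]
ft_force: [-0.8, 1.1, -0.3]
grip_width: 0.701
grip_force: 0.0
```

```bash
python3 - <<'E'
from h import *
goto(*bay(-.001,.072),.059,BA)
E
```

```text
t 17.5 at [0.6661 0.1153 0.1171] 0.0838 | shift now-axes [-0.0004 -0.0002  0.0581] roll 0.0008
   shift in final axes [-0.0004 -0.0002  0.0581]
```

Down, grip, and lift 25 mm to read the in-hand offset.

Emit:
{"name": "drive_tool", "arguments": {"moves": "0 0 0.02 0 0.06;0 0 0.015 0 0.06;0 0 0.012 0 0.06;0 0 0.008 0 0.06;0 0 0.003 0 0.06"}}

```text
time_s: 17.92
tcp_pos: [0.664, 0.1152, 0.0552]
tool_rot: [0.0, 0.999, 0.042, -0.002]
ft_force: [-0.2, -0.1, 0.4]
grip_width: 0.705
grip_force: 0.0
```

Emit:
{"name": "drive_tool", "arguments": {"moves": "0 0 0 0 0.06;0 0 0 0 0.025;0 0 0 0 0.025;0 0 0 0 0.025;0 0 0 0 0.025"}}

```text
time_s: 18.33
tcp_pos: [0.6664, 0.1154, 0.0592]
tool_rot: [-0.0, 0.999, 0.042, 0.001]
ft_force: [0.7, -0.1, 1.7]
grip_width: 0.414
grip_force: 60.5
```

Emit:
{"name": "drive_tool", "arguments": {"moves": "0 0 -0.01 0 0.025;0 0 -0.01 0 0.025;0 0 -0.01 0 0.025;0 0 -0.01 0 0.025;0 0 -0.005 0 0.025"}}

```text
time_s: 18.75
tcp_pos: [0.6662, 0.1154, 0.1053]
tool_rot: [-0.0, 0.999, 0.042, 0.001]
ft_force: [0.6, -0.6, -0.9]
grip_width: 0.411
grip_force: 60.7
```

Emit:
{"name": "drive_tool", "arguments": {"moves": "0 0 0 0 0.025;0 0 0 0 0.025;0 0 0 0 0.025;0 0 0 0 0.025;0 0 0 0 0.025"}}

```text
time_s: 19.17
tcp_pos: [0.665, 0.1153, 0.102]
tool_rot: [0.0, 0.999, 0.042, -0.001]
ft_force: [-0.1, -0.2, -1.0]
grip_width: 0.415
grip_force: 60.7
```

Emit:
{"name": "drive_tool", "arguments": {"moves": "0 0 0 0 0.025;0 0 0 0 0.025;0 0 0 0 0.025"}}

```text
time_s: 19.42
tcp_pos: [0.6654, 0.1153, 0.1027]
tool_rot: [0.0, 0.999, 0.042, -0.0]
ft_force: [0.3, -0.3, -1.5]
grip_width: 0.414
grip_force: 60.7
```

```bash
python3 - <<'E'
from h import *
snap('wrist','w11'); inhand('w11')
goto(*bay(0,.072),.058,BA)
E
```

```text
inhand [(np.float32(4000.6294), np.float64(-0.001), np.float64(0.039)), (np.float32(3756.1821), np.float64(-0.0005), np.float64(0.038)), (np.float32(3666.4937), np.float64(-0.0015), np.float64(0.039)), (np.float32(3434.7964), np.float64(-0.001), np.float64(0.038)), (np.float32(3389.984), np.float64(0.0), np.float64(0.037))]
t 19.4667 at [0.6655 0.1153 0.1028] 0.0838 | shift now-axes [ 0.0012 -0.0001  0.0448] roll 0.0008
   shift in final axes [ 0.0012 -0.0001  0.0448]
```

Emit:
{"name": "drive_tool", "arguments": {"moves": "0.0025 0 0.008 0 0.025;0 0 0.008 0 0.025;0 0 0.008 0 0.025;0 0 0.008 0 0.025;0 0 0.006 0 0.025"}}

```text
time_s: 19.88
tcp_pos: [0.6671, 0.1155, 0.0629]
tool_rot: [0.0, 0.999, 0.042, -0.001]
ft_force: [0.0, -0.4, -1.7]
grip_width: 0.412
grip_force: 60.7
```

Emit:
{"name": "drive_tool", "arguments": {"moves": "0 0 0.003 0 0.025;0 0 0.003 0 0.025;0 0 0.002 0 0.025;0 0 0 0 0.025;0 0 0 0 0.025"}}

```text
time_s: 20.3
tcp_pos: [0.6689, 0.1157, 0.0592]
tool_rot: [-0.0, 0.999, 0.042, 0.001]
ft_force: [-3.7, -0.9, 6.0]
grip_width: 0.412
grip_force: 61.8
```

```bash
python3 - <<'E'
from h import *
goto(*bay(0.001,.072),.058,BA)
E
```

```text
t 20.3 at [0.6689 0.1157 0.0592] 0.0839 | shift now-axes [-0.0012 -0.0001  0.0012] roll 0.0009
   shift in final axes [-0.0012 -0.0001  0.0012]
```

Emit:
{"name": "drive_tool", "arguments": {"moves": "0 0 0 0 0.06;0 0 0 0 0.06;0 0 0 0 0.06;0 0 0 0 0.06;0 0 -0.01 0 0.06"}}

```text
time_s: 20.72
tcp_pos: [0.6662, 0.1154, 0.0645]
tool_rot: [0.0, 0.999, 0.042, -0.002]
ft_force: [-1.1, -0.1, -0.7]
grip_width: 0.703
grip_force: 0.0
```

Emit:
{"name": "drive_tool", "arguments": {"moves": "0 0 -0.03 0 0.06;0 0 -0.04 0 0.06;0 0 -0.04 0 0.06;0 0 -0.04 0 0.06;0 0 -0.04 0 0.06"}}

```text
time_s: 21.13
tcp_pos: [0.6677, 0.1155, 0.2597]
tool_rot: [-0.0, 0.999, 0.042, 0.0]
ft_force: [0.8, -0.1, -0.1]
grip_width: 0.697
grip_force: 0.0
```

Emit:
{"name": "drive_tool", "arguments": {"moves": "-0.03 0.02 0 0 0.0854;-0.03 0.025 0 0 0.0854;-0.03 0.025 0 0 0.0854;-0.03 0.025 0 0 0.0854;-0.03 0.025 0 0 0.0854"}}

```text
time_s: 21.55
tcp_pos: [0.5272, -0.0174, 0.2577]
tool_rot: [0.0, 0.999, 0.042, 0.0]
ft_force: [0.9, -1.5, 0.0]
grip_width: 1.003
grip_force: 0.0
```

Emit:
{"name": "drive_tool", "arguments": {"moves": "-0.02 0.035 0 0 0.0854;-0.02 0.035 0 0 0.0854;-0.02 0.035 0 0 0.0854;-0.01 0.035 0 0 0.0854;-0.01 0.035 0 0.048 0.0854"}}

```text
time_s: 21.97
tcp_pos: [0.4625, -0.1992, 0.2581]
tool_rot: [0.001, 1.0, 0.017, 0.001]
ft_force: [0.1, 0.8, -0.3]
grip_width: 1.003
grip_force: 0.0
```

Emit:
{"name": "drive_tool", "arguments": {"moves": "0 0.035 0 0 0.0854;0 0.035 0 0 0.0854;0 0.035 0 0 0.0854;0 0 0 0 0.0854;0 0 0 0 0.0854"}}

```text
time_s: 22.38
tcp_pos: [0.4669, -0.304, 0.2573]
tool_rot: [-0.0, 1.0, 0.017, 0.0]
ft_force: [-0.3, 0.6, 0.3]
grip_width: 1.001
grip_force: 0.0
```

```bash
python3 - <<'E'
from h import *
snap('wrist','w12'); r=fitmod(['w12'],.4325,-.331,.035); print(r)
x,y,a=r[0]; goto(x,y,.12,a)
snap('scene','s12'); print(fitmod(['s12'],.433,-.331,.04))
E
```

```text
(array([ 0.4322, -0.3317,  0.0336]), np.float64(0.045))
t 22.4333 at [ 0.4671 -0.3028  0.2573] 0.0347 | shift now-axes [-0.0359  0.0276  0.1373] roll 0.0011
   shift in final axes [-0.0358  0.0277  0.1373]
(array([ 0.4338, -0.3352,  0.0123]), np.float64(0.064))
```

Emit:
{"name": "drive_tool", "arguments": {"moves": "-0.018 0.0138 0.02 0 0.065;-0.018 0.0138 0.02 0 0.065;0 0 0.04 0 0.065;0 0 0.035 0 0.065;0 0 0.02 0 0.065"}}

```text
time_s: 22.9
tcp_pos: [0.4308, -0.3286, 0.1181]
tool_rot: [-0.002, 1.0, 0.019, -0.002]
ft_force: [0.3, 0.0, -0.0]
grip_width: 0.761
grip_force: 0.0
```

Emit:
{"name": "drive_tool", "arguments": {"moves": "0 0 0 0 0.065;0 0 0 0 0.065;0 0 0 0 0.065;0 0 0 0 0.065;0 0 0 0 0.065"}}

```text
time_s: 23.32
tcp_pos: [0.4336, -0.3323, 0.1246]
tool_rot: [0.002, 1.0, 0.018, 0.002]
ft_force: [-0.2, 0.0, 0.1]
grip_width: 0.763
grip_force: 0.0
```

```bash
python3 - <<'E'
from h import *
goto(.4323,-.3315,.037,.034)
E
```

```text
t 23.3167 at [ 0.4336 -0.3323  0.1246] 0.0364 | shift now-axes [-0.0012 -0.0009  0.0876] roll 0.0024
   shift in final axes [-0.0012 -0.0009  0.0876]
```

Emit:
{"name": "drive_tool", "arguments": {"moves": "-0.0008 -0.0005 0.03 0 0.065;0 0 0.03 0 0.065;0 0 0.015 0 0.065;0 0 0.01 0 0.065;0 0 0 0 0.065"}}

```text
time_s: 23.73
tcp_pos: [0.4307, -0.3302, 0.0355]
tool_rot: [-0.001, 1.0, 0.018, -0.001]
ft_force: [-0.2, 0.2, -0.4]
grip_width: 0.763
grip_force: 0.0
```

Emit:
{"name": "drive_tool", "arguments": {"moves": "0 0 0 0 0.025;0 0 0 0 0.025;0 0 0 0 0.025;0 0 0 0 0.025;0 0 0 0 0.025"}}

```text
time_s: 24.15
tcp_pos: [0.4328, -0.3323, 0.0393]
tool_rot: [0.002, 1.0, 0.018, 0.001]
ft_force: [-0.3, 0.2, 6.2]
grip_width: 0.418
grip_force: 61.1
```

Emit:
{"name": "drive_tool", "arguments": {"moves": "0 0 -0.02 0 0.025;0 0 -0.03 0 0.025;0 0 -0.04 0 0.025;0 0 -0.04 0 0.025;0 0 -0.04 -0.049 0.025"}}

```text
time_s: 24.57
tcp_pos: [0.4309, -0.3304, 0.2083]
tool_rot: [-0.0, 0.999, 0.043, -0.0]
ft_force: [0.3, -1.5, -0.8]
grip_width: 0.414
grip_force: 60.2
```

Emit:
{"name": "drive_tool", "arguments": {"moves": "0 0 -0.02 0 0.025;0 0 0 0 0.025;0 0 0 0 0.025;0 0 0 0 0.025;0 0 0 0 0.025"}}

```text
time_s: 24.98
tcp_pos: [0.4305, -0.33, 0.2241]
tool_rot: [-0.002, 0.999, 0.042, -0.002]
ft_force: [-0.2, 1.1, -1.5]
grip_width: 0.416
grip_force: 60.3
```

```bash
python3 - <<'E'
from h import *
snap('wrist','w13'); inhand('w13',.037)
goto(*bay(.0,-.072),.2,BA)
E
```

```text
inhand [(np.float32(4653.587), np.float64(0.0005), np.float64(0.04)), (np.float32(4357.5405), np.float64(0.001), np.float64(0.039)), (np.float32(4205.9053), np.float64(0.0), np.float64(0.04)), (np.float32(4115.325), np.float64(0.0005), np.float64(0.039)), (np.float32(4027.5503), np.float64(0.001), np.float64(0.038))]
t 25.0333 at [ 0.4305 -0.33    0.2241] 0.0847 | shift now-axes [ 0.2727 -0.28    0.0241] roll 0.0017
   shift in final axes [ 0.2722 -0.2805  0.0241]
```

Emit:
{"name": "drive_tool", "arguments": {"moves": "0.0247 -0.0254 0 0 0.025;0.0247 -0.0254 0 0 0.025;0.0247 -0.0254 0 0 0.025;0.0247 -0.0254 0 0 0.025;0.0247 -0.0254 0 0 0.025"}}

```text
time_s: 25.45
tcp_pos: [0.5438, -0.1923, 0.2249]
tool_rot: [-0.001, 0.999, 0.042, -0.001]
ft_force: [0.1, -0.8, -0.5]
grip_width: 0.41
grip_force: 60.4
```

Emit:
{"name": "drive_tool", "arguments": {"moves": "0.0247 -0.0254 0 0 0.025;0.0247 -0.0254 0 0 0.025;0.0247 -0.0254 0 0 0.025;0.0247 -0.0254 0 0 0.025;0.0247 -0.0254 0 0 0.025"}}

```text
time_s: 25.87
tcp_pos: [0.6562, -0.0552, 0.2246]
tool_rot: [-0.0, 0.999, 0.042, -0.002]
ft_force: [0.0, -0.5, -1.7]
grip_width: 0.408
grip_force: 60.4
```

Emit:
{"name": "drive_tool", "arguments": {"moves": "0.0247 -0.0254 0.015 0 0.025;0 0 0.03 0 0.025;0 0 0.03 0 0.025;0 0 0.03 0 0.025;0 0 0.015 0 0.025"}}

```text
time_s: 26.28
tcp_pos: [0.6749, -0.0286, 0.0998]
tool_rot: [-0.001, 0.999, 0.043, -0.005]
ft_force: [-0.5, 1.0, -2.5]
grip_width: 0.411
grip_force: 60.4
```

Emit:
{"name": "drive_tool", "arguments": {"moves": "0 0 0 0 0.025;0 0 0 0 0.025;0 0 0 0 0.025;0 0 0 0 0.025;0 0 0 0 0.025"}}

```text
time_s: 26.7
tcp_pos: [0.6801, -0.03, 0.1099]
tool_rot: [0.0, 0.999, 0.042, 0.002]
ft_force: [-0.3, 0.7, -0.7]
grip_width: 0.413
grip_force: 60.4
```

Emit:
{"name": "drive_tool", "arguments": {"moves": "0 0 0 0 0.025;0 0 0 0 0.025;0 0 0 0 0.025;0 0 0 0 0.025"}}

```text
time_s: 27.03
tcp_pos: [0.6786, -0.0296, 0.1072]
tool_rot: [0.0, 0.999, 0.042, 0.0]
ft_force: [0.1, 0.4, -0.2]
grip_width: 0.41
grip_force: 60.4
```

```bash
python3 - <<'E'
from h import *
snap('wrist','w14'); inhand('w14',.038)
goto(*bay(-.0005,-.072),.058,BA)
E
```

```text
inhand [(np.float32(4368.5146), np.float64(0.0), np.float64(0.041)), (np.float32(4310.6426), np.float64(0.0005), np.float64(0.04)), (np.float32(4215.54), np.float64(0.001), np.float64(0.039)), (np.float32(4210.0366), np.float64(0.0005), np.float64(0.041)), (np.float32(3978.591), np.float64(-0.0005), np.float64(0.041))]
t 27.0833 at [ 0.6785 -0.0296  0.1071] 0.0848 | shift now-axes [-0.0003 -0.0017  0.0491] roll 0.0018
   shift in final axes [-0.0003 -0.0017  0.0491]
```

Emit:
{"name": "drive_tool", "arguments": {"moves": "-0.0003 -0.0015 0.01 0.002 0.025;0 0 0.01 0 0.025;0 0 0.008 0 0.025;0 0 0.008 0 0.025;0 0 0.005 0 0.025"}}

```text
time_s: 27.5
tcp_pos: [0.677, -0.0279, 0.0635]
tool_rot: [-0.0, 0.999, 0.041, -0.001]
ft_force: [-0.2, 0.2, -2.0]
grip_width: 0.411
grip_force: 60.4
```

Emit:
{"name": "drive_tool", "arguments": {"moves": "0 0 0.003 0 0.025;0 0 0.003 0 0.025;0 0 0.001 0 0.025;0 0 0 0 0.025;0 0 0 0 0.025"}}

```text
time_s: 27.92
tcp_pos: [0.6785, -0.0282, 0.0593]
tool_rot: [0.0, 0.999, 0.041, 0.0]
ft_force: [-0.1, -0.2, -0.9]
grip_width: 0.41
grip_force: 60.6
```

Emit:
{"name": "drive_tool", "arguments": {"moves": "0 0 0.001 0 0.025;0 0 0 0 0.025;0 0 0.001 0 0.025;0 0 0 0 0.025;0 0 0 0 0.025"}}

```text
time_s: 28.33
tcp_pos: [0.6789, -0.0283, 0.0593]
tool_rot: [0.0, 0.999, 0.041, 0.001]
ft_force: [-4.3, 0.3, 7.7]
grip_width: 0.415
grip_force: 61.6
```

Emit:
{"name": "drive_tool", "arguments": {"moves": "0 0 0 0 0.06;0 0 0 0 0.06;0 0 0 0 0.06;0 0 0 0 0.06;0 0 -0.01 0 0.06"}}

```text
time_s: 28.75
tcp_pos: [0.6762, -0.0279, 0.0643]
tool_rot: [-0.0, 0.999, 0.041, -0.002]
ft_force: [-0.5, 0.4, -1.4]
grip_width: 0.708
grip_force: 0.0
```

Emit:
{"name": "drive_tool", "arguments": {"moves": "0 0 -0.03 0 0.06;0 0 -0.04 0 0.06;0 0 -0.04 0 0.06;0 0 -0.04 0 0.06;0 0 -0.04 0 0.06"}}

```text
time_s: 29.17
tcp_pos: [0.6778, -0.0281, 0.2596]
tool_rot: [0.0, 0.999, 0.041, 0.0]
ft_force: [0.7, -0.4, 0.4]
grip_width: 0.699
grip_force: 0.0
```

Emit:
{"name": "drive_tool", "arguments": {"moves": "-0.02 -0.03 -0.02 0 0.0854;-0.02 -0.03 -0.01 0 0.0854;0 -0.035 0 0 0.0854;0 0 0 0 0.0854;0 0 0 0 0.0854"}}

```text
time_s: 29.58
tcp_pos: [0.6301, 0.0647, 0.2881]
tool_rot: [0.0, 0.999, 0.043, 0.001]
ft_force: [-0.5, 0.7, -0.4]
grip_width: 1.001
grip_force: 0.0
```

Emit:
{"name": "drive_tool", "arguments": {"moves": "0 0 0 0 0.0854;0 0 0 0 0.0854;0 0 0 0 0.0854;0 0 0 0 0.0854;0 0 0 0 0.0854"}}

```text
time_s: 30.0
tcp_pos: [0.6305, 0.0625, 0.2866]
tool_rot: [-0.0, 0.999, 0.041, -0.0]
ft_force: [0.1, -0.1, -0.2]
grip_width: 0.998
grip_force: 0.0
```

```bash
python3 - <<'E'
from h import *
snap('wrist','w15'); print(st())
for y in(.072,0.,-.072):
  for X,z in[(.044,.062),(.022,.062),(.022,.078),(-.022,.078),(-.044,.062)]:
    P=bay(X,y); print(y,X,z,((proj('w15',[*P,z])+.5)*1.4286-.5).round(1))
w=cv2.imread('pics/w15.png')
cv2.imwrite('pics/w15b.png',cv2.resize(w,(800,600),interpolation=cv2.INTER_CUBIC))
E
```

```text
(array([0.6305    , 0.06262348, 0.28670521]), np.float64(0.08190701425844751))
0.072 0.044 0.062 [343.4 157.6]
0.072 0.022 0.062 [344.8 186.3]
0.072 0.022 0.078 [342.  187.6]
0.072 -0.022 0.078 [344.7 243.9]
0.072 -0.044 0.062 [348.5 265.7]
0.0 0.044 0.062 [434.2 157.3]
0.0 0.022 0.062 [433.6 186. ]
0.0 0.022 0.078 [435.  187.3]
0.0 -0.022 0.078 [433.8 243.6]
0.0 -0.044 0.062 [432.1 265.4]
-0.072 0.044 0.062 [525. 157.]
-0.072 0.022 0.062 [522.6 185.7]
-0.072 0.022 0.078 [528.1 187. ]
-0.072 -0.022 0.078 [523.  243.4]
-0.072 -0.044 0.062 [515.8 265.2]
```

View pics/w15b.png

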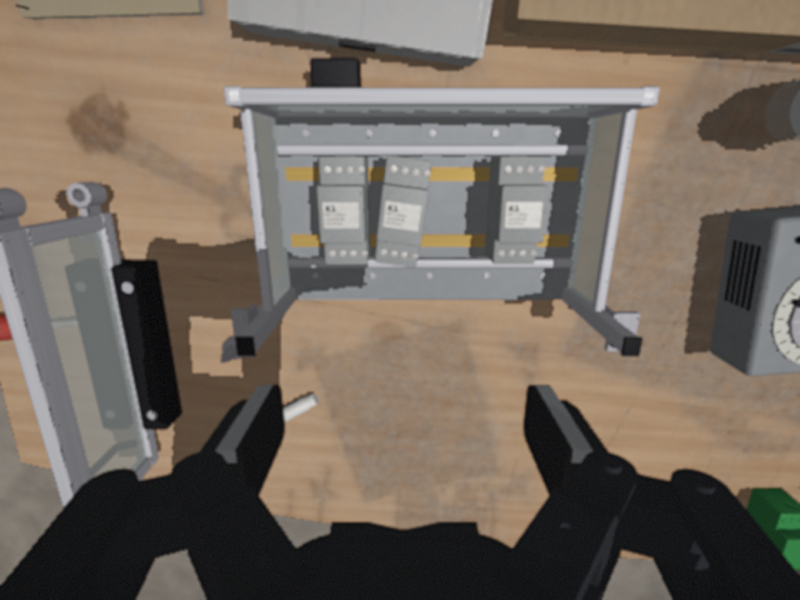

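Modules at (343,210) and (523,210) are seated as predicted. The middle one has been knocked aside to (404,212) and turned about 0.13 rad, too close to its neighbour for a grip across y, so I'll take it by the boss.

```bash
python3 - <<'E'
from h import *
# gradient fit of pose in channel from w15 edges
f='w15'; g=cv2.cvtColor(cv2.imread('pics/%s.png'%f),cv2.COLOR_BGR2GRAY).astype(np.float32)
g=cv2.GaussianBlur(g,(0,0),.8); G=np.minimum(np.hypot(cv2.Sobel(g,cv2.CV_32F,1,0),cv2.Sobel(g,cv2.CV_32F,0,1)),80)
segs=[((.044,-.018,.042),(.044,.018,.042)),((-.044,-.018,.042),(-.044,.018,.042)),((.022,-.018,.058),(.022,.018,.058)),((-.022,-.018,.058),(-.022,.018,.058)),
((-.022,.018,.058),(.022,.018,.058)),((-.022,-.018,.058),(.022,-.018,.058))]
S=np.concatenate([np.linspace(a,b,15) for a,b in segs])
d=np.load('pics/%s.npz'%f);Ti=np.linalg.inv(d['T']);K=d['K']
def score(x,y,a):
    P=place(S,x,y,a,.02)@Ti[:3,:3].T+Ti[:3,3]; p=P@K.T; p=(p[:,:2]/p[:,2:]).astype(np.float32)
    return float(cv2.remap(G,p[None,:,0],p[None,:,1],cv2.INTER_LINEAR).mean())
for y0,a0 in((.072,BA),(.024,BA-.13),(-.072,BA)):
    x,y=bay(0,y0)
    r=max((score(x+i,y+j,a0+k),x+i,y+j,a0+k) for i in np.arange(-.006,.0061,.0005) for j in np.arange(-.008,.0081,.0005) for k in np.arange(-.06,.061,.01))
    e=np.array(r[1:3])-C; c,s=np.cos(BA),np.sin(BA)
    print(np.round(r,4),'bay',np.round([c*e[0]+s*e[1],-s*e[0]+c*e[1]],4))
    if y0==.024: goto(r[1],r[2],.16,r[3]+np.pi/2)
print(env.sense()['q'].round(2))
E
```

```text
[69.6368  0.6666  0.1176  0.083 ] bay [0.0002 0.074 ]
[ 5.14067e+01  6.73100e-01  7.07000e-02 -4.70000e-02] bay [0.0027 0.0268]
t 30.05 at [0.6305 0.0626 0.2867] 0.0819 | shift now-axes [ 0.0431 -0.0046  0.1267] roll -1.4419
   shift in final axes [0.0101 0.0422 0.1267]
[ 6.60385e+01  6.81600e-01 -2.75000e-02  8.30000e-02] bay [ 0.003  -0.0718]
[-0.02  0.05  1.54 -0.    1.55  1.47]
```

Emit:
{"name": "drive_tool", "arguments": {"moves": "0 0 0 -0.12 0.07;0 0 0 -0.12 0.07;0 0 0 -0.12 0.07;0 0 0 -0.12 0.07;0 0 0 -0.12 0.07"}}

```text
time_s: 30.47
tcp_pos: [0.6304, 0.0629, 0.2868]
tool_rot: [-0.0, 0.941, 0.337, -0.0]
ft_force: [0.2, -0.2, 0.3]
grip_width: 0.819
grip_force: 0.0
```

Emit:
{"name": "drive_tool", "arguments": {"moves": "0 0 0 -0.12 0.07;0 0 0 -0.12 0.07;0 0 0 -0.12 0.07;0 0 0 -0.12 0.07;0 0 0 -0.12 0.07"}}

```text
time_s: 30.88
tcp_pos: [0.6305, 0.063, 0.2869]
tool_rot: [-0.0, 0.8, 0.601, -0.0]
ft_force: [-0.3, 0.6, 0.4]
grip_width: 0.819
grip_force: 0.0
```

Emit:
{"name": "drive_tool", "arguments": {"moves": "0 0 0 -0.12 0.07;0 0 0 -0.122 0.07;0.005 0.021 0.03 0 0.07;0.005 0.021 0.03 0 0.07;0 0 0.03 0 0.07"}}

```text
time_s: 31.3
tcp_pos: [0.6756, 0.0713, 0.1967]
tool_rot: [0.001, 0.723, 0.691, 0.001]
ft_force: [-1.4, 0.6, -0.8]
grip_width: 0.822
grip_force: 0.0
```

Emit:
{"name": "drive_tool", "arguments": {"moves": "0 0 0.02 0 0.07;0 0 0 0 0.07;0 0 0 0 0.07;0 0 0 0 0.07;0 0 0 0 0.07"}}

```text
time_s: 31.72
tcp_pos: [0.6742, 0.0712, 0.1801]
tool_rot: [0.002, 0.723, 0.691, 0.002]
ft_force: [-0.5, -0.1, -0.0]
grip_width: 0.82
grip_force: 0.0
```

Emit:
{"name": "drive_tool", "arguments": {"moves": "0 0 0 0 0.07;0 0 0 0 0.07;0 0 0 0 0.07;0 0 0 0 0.07;0 0 0 0 0.07"}}

```text
time_s: 32.13
tcp_pos: [0.6729, 0.0713, 0.1773]
tool_rot: [0.0, 0.723, 0.691, 0.0]
ft_force: [-0.1, -0.2, -1.3]
grip_width: 0.821
grip_force: 0.0
```

```bash
python3 - <<'E'
from h import *
snap('wrist','w16'); print(st())
f='w16'; g=cv2.cvtColor(cv2.imread('pics/%s.png'%f),cv2.COLOR_BGR2GRAY).astype(np.float32)
cv2.imwrite('pics/w16b.png',cv2.resize(cv2.imread('pics/w16.png'),(800,600),interpolation=cv2.INTER_CUBIC))
goto(.6722,.0705,.08,-.047+np.pi/2)
E
```

```text
(array([0.67277821, 0.07132913, 0.17706609]), np.float64(1.5248126703801053))
t 32.1833 at [0.6728 0.0713 0.1771] 1.5248 | shift now-axes [-0.0009 -0.0005  0.0971] roll 0.001
   shift in final axes [-0.0009 -0.0005  0.0971]
```

View pics/w16b.png

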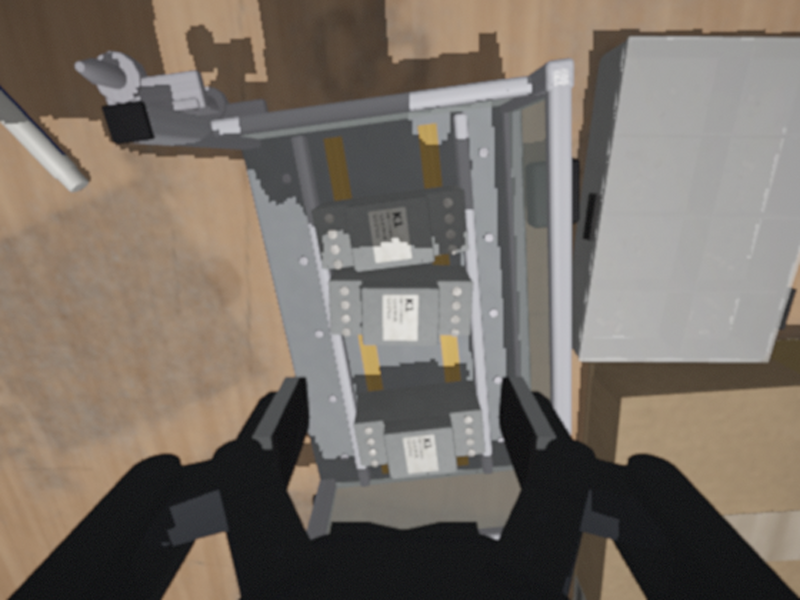

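The view shows all three modules flat between the lips at (390,230), (400,315) and (420,455), and the upper hinge pin's tip at (80,68). I'll check where the target projects.

```bash
python3 - <<'E'
from h import *
P=lambda q: ((proj('w16',q)+.5)*1.4286-.5).round(0)
print(P([.6731,.0707,.078]),P([*bay(0,.074),.078]),P([*bay(.0,-.072),.078]),P([*bay(-.098,.158),.136]))
loc('w16',[('boss',402,315,.078),('b1L',362,288,.078),('b1R',438,288,.078),('b2L',366,340,.078),('b2R',438,340,.078),('m1boss',393,240,.078),('m3boss',420,455,.078),('tip',80,67,.136)])
E
```

```text
[404. 315.] [388. 235.] [420. 457.] [78. 66.]
boss [0.6719 0.071  0.078 ]
b1L [0.6501 0.0884 0.078 ]
b1R [0.693  0.0863 0.078 ]
b2L [0.6499 0.0564 0.078 ]
b2R [0.6923 0.0543 0.078 ]
m1boss [0.6691 0.1148 0.078 ]
m3boss [ 0.6788 -0.0268  0.078 ]
tip [0.5625 0.1929 0.136 ]
```

Emit:
{"name": "drive_tool", "arguments": {"moves": "0 -0.001 0.025 0 0.065;0 0 0.025 0 0.065;0 0 0.02 0 0.065;0 0 0.013 0 0.065;0 0 0.008 0 0.065"}}

```text
time_s: 32.6
tcp_pos: [0.6706, 0.0714, 0.0835]
tool_rot: [-0.001, 0.723, 0.691, -0.001]
ft_force: [0.6, -1.7, 0.0]
grip_width: 0.761
grip_force: 0.0
```

Emit:
{"name": "drive_tool", "arguments": {"moves": "0 0 0.004 0 0.065;0 0 0 0 0.065;0 0 0 0 0.065;0 0 0 0 0.065;0 0 0 0 0.065"}}

```text
time_s: 33.02
tcp_pos: [0.6728, 0.0714, 0.0836]
tool_rot: [0.001, 0.723, 0.691, 0.001]
ft_force: [0.2, 0.7, 1.1]
grip_width: 0.757
grip_force: 0.0
```

Emit:
{"name": "drive_tool", "arguments": {"moves": "0 0 0 0 0.03;0 0 0 0 0.03;0 0 0 0 0.03;0 0 0 0 0.03;0 0 0 0 0.03"}}

```text
time_s: 33.43
tcp_pos: [0.6718, 0.0714, 0.0831]
tool_rot: [-0.0, 0.723, 0.691, -0.0]
ft_force: [-3.9, -0.1, 5.8]
grip_width: 0.504
grip_force: 60.9
```

Emit:
{"name": "drive_tool", "arguments": {"moves": "0 0 -0.008 0 0.03;0 0 -0.01 0 0.03;0 0 -0.01 0 0.03;0 0 -0.005 -0.07 0.03;0 0 0 -0.061 0.03"}}

```text
time_s: 33.85
tcp_pos: [0.6733, 0.0713, 0.1182]
tool_rot: [0.002, 0.675, 0.738, 0.001]
ft_force: [0.2, -0.2, -0.8]
grip_width: 0.504
grip_force: 61.3
```

Emit:
{"name": "drive_tool", "arguments": {"moves": "-0.014 0 0 0 0.03;-0.014 0 0 0 0.03;0 0 0 0 0.03;0 0 0 0 0.03;0 0 0 0 0.03"}}

```text
time_s: 34.27
tcp_pos: [0.674, 0.0429, 0.1147]
tool_rot: [-0.0, 0.677, 0.736, -0.0]
ft_force: [-0.3, 0.0, -0.7]
grip_width: 0.502
grip_force: 61.3
```

Emit:
{"name": "drive_tool", "arguments": {"moves": "0 0 0 0 0.03;0 0 0 0 0.03;0 0 0 0 0.03;0 0 0 0 0.03;0 0 0 0 0.03"}}

```text
time_s: 34.68
tcp_pos: [0.6741, 0.0437, 0.1149]
tool_rot: [-0.0, 0.676, 0.737, -0.0]
ft_force: [-0.0, -0.3, -1.2]
grip_width: 0.5
grip_force: 61.3
```

```bash
python3 - <<'E'
from h import *
goto(*bay(0.0005,0),.082,BA+np.pi/2)
E
```

```text
t 34.6833 at [0.6741 0.0437 0.1149] 1.6561 | shift now-axes [ 0.0002 -0.001   0.0329] roll 0.0023
   shift in final axes [ 0.0002 -0.001   0.0329]
```

Emit:
{"name": "drive_tool", "arguments": {"moves": "0 -0.001 0.008 0.002 0.03;0 0 0.008 0 0.03;0 0 0.006 0 0.03;0 0 0.005 0 0.03;0 0 0.003 0 0.03"}}

```text
time_s: 35.1
tcp_pos: [0.6723, 0.0434, 0.0832]
tool_rot: [-0.001, 0.677, 0.736, -0.001]
ft_force: [-5.8, 0.4, 12.7]
grip_width: 0.501
grip_force: 63.0
```

Emit:
{"name": "drive_tool", "arguments": {"moves": "0 0 0.002 0 0.03;0 0 0.001 0 0.03;0 0 0 0 0.03;0 0 0 0 0.03;0 0 0 0 0.03"}}

```text
time_s: 35.52
tcp_pos: [0.6737, 0.0433, 0.0831]
tool_rot: [0.0, 0.677, 0.736, 0.0]
ft_force: [-2.6, 0.9, 5.2]
grip_width: 0.501
grip_force: 62.1
```

Emit:
{"name": "drive_tool", "arguments": {"moves": "0 0 0 0 0.07;0 0 0 0 0.07;0 0 0 0 0.07;0 0 0 0 0.07;0 0 -0.02 0 0.07"}}

```text
time_s: 35.93
tcp_pos: [0.6698, 0.0435, 0.0967]
tool_rot: [-0.004, 0.677, 0.736, -0.003]
ft_force: [-0.8, 0.8, -0.1]
grip_width: 0.82
grip_force: 0.0
```

Emit:
{"name": "drive_tool", "arguments": {"moves": "0 0 -0.03 0 0.07;0 0 -0.04 0 0.07;0 0 -0.04 0 0.07;0 0 -0.04 0.12 0.07;0 0 -0.04 0.12 0.07"}}

```text
time_s: 36.35
tcp_pos: [0.6728, 0.0434, 0.2936]
tool_rot: [-0.0, 0.762, 0.647, -0.0]
ft_force: [0.7, -0.1, -0.7]
grip_width: 0.818
grip_force: 0.0
```

Emit:
{"name": "drive_tool", "arguments": {"moves": "0 0 -0.04 0.12 0.07;0 0 0 0.12 0.07;0 0 0 0.12 0.07;0 0 0 0.12 0.07;0 0 0 0.12 0.07"}}

```text
time_s: 36.77
tcp_pos: [0.6732, 0.0434, 0.332]
tool_rot: [0.0, 0.92, 0.393, 0.0]
ft_force: [-0.1, -0.4, -0.4]
grip_width: 0.824
grip_force: 0.0
```

Emit:
{"name": "drive_tool", "arguments": {"moves": "0 0 0 0.12 0.07;0 0 0 0.12 0.07;0 0 0 0.12 0.07;0 0 0 0.12 0.07;0 0 0 0.12 0.07"}}

```text
time_s: 37.18
tcp_pos: [0.6732, 0.0434, 0.3315]
tool_rot: [-0.0, 0.995, 0.104, -0.0]
ft_force: [0.1, -0.6, 0.2]
grip_width: 0.824
grip_force: 0.0
```

Emit:
{"name": "drive_tool", "arguments": {"moves": "0 0 0 0.12 0.07;-0.02 -0.036 0 0.04 0.07;-0.02 -0.036 0 0 0.07;-0.02 -0.036 0 0 0.07;-0.02 -0.036 0 0 0.07"}}

```text
time_s: 37.6
tcp_pos: [0.5831, 0.1829, 0.3316]
tool_rot: [-0.0, 1.0, 0.026, -0.0]
ft_force: [0.9, 0.5, 0.2]
grip_width: 0.821
grip_force: 0.0
```

Emit:
{"name": "drive_tool", "arguments": {"moves": "-0.02 -0.036 0 0 0.07;-0.02 -0.036 0 0 0.07;0 -0.036 0 0 0.07;0 0 0 0 0.07;0 0 0 0 0.07"}}

```text
time_s: 38.02
tcp_pos: [0.5377, 0.2892, 0.3316]
tool_rot: [0.0, 1.0, 0.029, -0.0]
ft_force: [0.1, 0.4, -0.9]
grip_width: 0.823
grip_force: 0.0
```

Emit:
{"name": "drive_tool", "arguments": {"moves": "0 0 0 0 0.07;0 0 0 0 0.07;0 0 0 0 0.07;0 0 0 0 0.07;0 0 0 0 0.07"}}

```text
time_s: 38.43
tcp_pos: [0.5389, 0.2867, 0.332]
tool_rot: [0.0, 1.0, 0.026, -0.0]
ft_force: [-0.4, 0.6, 0.3]
grip_width: 0.823
grip_force: 0.0
```

```bash
python3 - <<'E'
from h import *
snap('wrist','w17'); print(st(), env.sense()['time_s'])
cv2.imwrite('pics/w17b.png',cv2.resize(cv2.imread('pics/w17.png'),(800,600),interpolation=cv2.INTER_CUBIC))
E
```

```text
(array([0.5387877 , 0.28693297, 0.33198919]), np.float64(0.05254538964385613)) 38.4833
```

View pics/w17b.png

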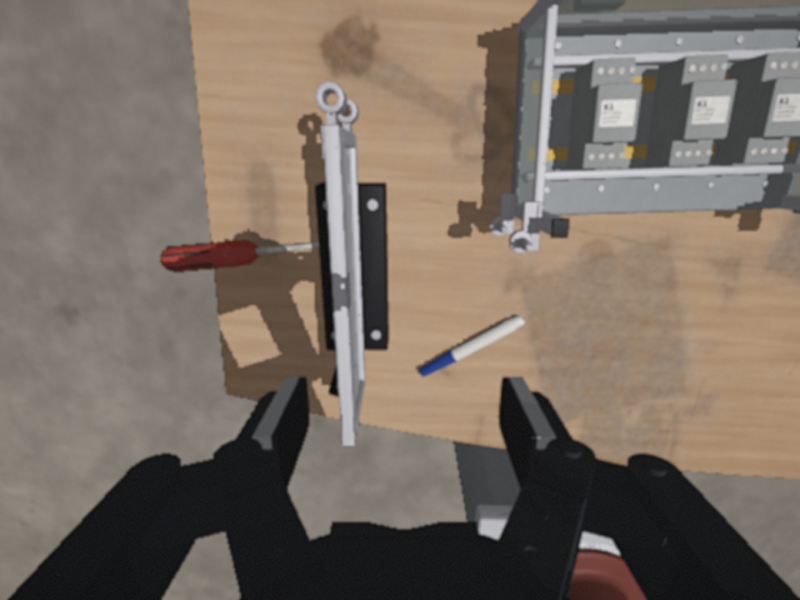

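The gate stands in the rest with its upper socket ring at (330,96), top rail from (333,125) to (349,443), and a grip mark at (342,287). The handle is at (335,380), on the +y side.

```bash
python3 - <<'E'
from h import *
loc('w17',[('sock',330,96,.128),('railS',333,126,.13),('railF',349,443,.13),('dot',342,287,.13),('sockL',347,111,.042),('pin',503,229,.136),('pin2',519,241,.136)])
print(bay(-.098,.158),((proj('w17',[*bay(-.098,.158),.136])+.5)*1.4286-.5))
# edge fit of rail direction
g=cv2.cvtColor(cv2.imread('pics/w17.png'),cv2.COLOR_BGR2GRAY).astype(int)
for v in(100,130,160,190,220,250,280,300): print(v,g[v,222:258].tolist())
E
```

```text
sock [0.6618 0.3481 0.128 ]
railS [0.642  0.3457 0.13  ]
railF [0.3679 0.3317 0.13  ]
dot [0.5201 0.3388 0.13  ]
sockL [0.6606 0.347  0.042 ]
pin [0.5749 0.2144 0.136 ]
pin2 [0.5662 0.2009 0.136 ]
[0.56183842 0.19313142] [528.09295537 247.11103733]
100 [104, 108, 111, 127, 153, 170, 183, 190, 193, 195, 198, 200, 201, 199, 193, 172, 140, 123, 120, 119, 117, 118, 119, 120, 119, 120, 127, 143, 157, 162, 161, 160, 161, 160, 161, 159]
130 [23, 16, 16, 16, 19, 56, 116, 168, 189, 194, 196, 199, 202, 203, 202, 200, 184, 152, 125, 124, 134, 145, 157, 168, 186, 203, 203, 176, 116, 50, 31, 35, 36, 38, 39, 39]
160 [54, 24, 19, 16, 18, 17, 24, 67, 131, 174, 191, 195, 198, 200, 202, 201, 198, 186, 153, 127, 123, 129, 134, 144, 158, 178, 197, 201, 182, 126, 55, 34, 42, 43, 44, 47]
190 [82, 76, 54, 28, 17, 17, 18, 15, 31, 77, 133, 168, 179, 182, 189, 197, 200, 200, 197, 183, 148, 116, 116, 129, 136, 146, 171, 193, 200, 186, 133, 57, 32, 38, 40, 44]
220 [83, 81, 81, 76, 56, 30, 16, 17, 15, 15, 44, 108, 163, 189, 195, 196, 198, 198, 197, 196, 184, 152, 127, 123, 129, 134, 145, 163, 175, 182, 178, 133, 60, 31, 36, 38]
250 [80, 79, 79, 79, 80, 80, 81, 80, 79, 80, 79, 79, 82, 120, 165, 188, 193, 193, 192, 193, 194, 195, 183, 150, 124, 127, 133, 144, 161, 180, 192, 184, 157, 149, 154, 157]
280 [86, 112, 142, 158, 160, 159, 157, 158, 159, 159, 159, 159, 158, 159, 153, 154, 169, 184, 190, 189, 188, 190, 191, 187, 169, 139, 117, 107, 105, 111, 125, 140, 152, 156, 155, 156]
300 [118, 118, 119, 118, 118, 118, 119, 117, 120, 119, 119, 118, 120, 120, 120, 120, 118, 143, 177, 187, 188, 188, 189, 189, 177, 146, 123, 124, 128, 130, 131, 131, 129, 129, 128, 129]
```

```bash
python3 - <<'E'
from h import *
P=np.array([ray('w17',u,v,.13)[:2] for u,v in[(233.4,130),(234.65,160),(237.85,220),(240,250),(243,300)]])
k=np.polyfit(P[:,0],P[:,1],1); a=np.arctan(k[0]); print(P.round(4),k,a,'res',(P[:,1]-np.polyval(k,P[:,0])).round(4))
# socket ring centre via local bright blob
d=np.array([np.cos(a),np.sin(a)])
S=np.array([.6618,np.polyval(k,.6618)]); F=np.array([.3679,np.polyval(k,.3679)]);R=np.array([.642,np.polyval(k,.642)])
print('grip from sock',S-.154*d,'from F',F+.144*d,'from R',R-.136*d)
E
```

```text
[[0.5999 0.3454]
 [0.5675 0.3441]
 [0.496  0.3403]
 [0.4563 0.3376]
 [0.3835 0.3333]] [0.05621928 0.31199559] 0.056160160500138216 res [-0.0004  0.0002  0.0005 -0.     -0.0002]
grip from sock [0.50804279 0.34055739] from F [0.51167297 0.34076148] from R [0.50621441 0.3404546 ]
```

```bash
python3 - <<'E'
from h import *
goto(.508,.3407,.18,.056)
E
```

```text
t 38.4833 at [0.5388 0.2869 0.332 ] 0.0525 | shift now-axes [-0.0279 -0.0553  0.152 ] roll -0.0035
   shift in final axes [-0.0277 -0.0554  0.152 ]
```

Emit:
{"name": "drive_tool", "arguments": {"moves": "-0.014 -0.0277 0.02 -0.0035 0.055;-0.014 -0.0277 0.02 0 0.055;0 0 0.035 0 0.055;0 0 0.03 0 0.055;0 0 0.025 0 0.055"}}

```text
time_s: 38.9
tcp_pos: [0.5065, 0.3414, 0.1996]
tool_rot: [0.0, 1.0, 0.029, -0.001]
ft_force: [-0.2, 0.1, -0.6]
grip_width: 0.645
grip_force: 0.0
```

Emit:
{"name": "drive_tool", "arguments": {"moves": "0 0 0.015 0 0.055;0 0 0.007 0 0.055;0 0 0 0 0.055;0 0 0 0 0.055;0 0 0 0 0.055"}}

```text
time_s: 39.32
tcp_pos: [0.5085, 0.3418, 0.1821]
tool_rot: [-0.001, 1.0, 0.029, 0.001]
ft_force: [-0.2, -0.0, 0.3]
grip_width: 0.641
grip_force: 0.0
```

Emit:
{"name": "drive_tool", "arguments": {"moves": "0 0 0 0 0.055;0 0 0 0 0.055;0 0 0 0 0.055;0 0 0 0 0.055;0 0 0 0 0.055"}}

```text
time_s: 39.73
tcp_pos: [0.5075, 0.3414, 0.1803]
tool_rot: [-0.0, 1.0, 0.029, 0.0]
ft_force: [-0.6, 0.2, -0.8]
grip_width: 0.641
grip_force: 0.0
```

```bash
python3 - <<'E'
from h import *
snap('wrist','w18'); goto(.508,.3407,.115,.056)
g=cv2.cvtColor(cv2.imread('pics/w18.png'),cv2.COLOR_BGR2GRAY).astype(int)
p0=[proj('w18',[.56+i*.04,.3115+.0562*(.56+i*.04),.13]) for i in range(3)]
print(np.round(p0,1))
for q in p0: u=int(q[0]); print(int(q[1]),u-15,g[int(q[1]),u-15:u+16].tolist())
E
```

```text
t 39.7833 at [0.5074 0.3414 0.1801] 0.0574 | shift now-axes [0.0006 0.0008 0.0651] roll 0.0014
   shift in final axes [0.0006 0.0008 0.0651]
[[288.2 164.5]
 [288.6  93.8]
 [289.1  11.2]]
164 273 [25, 26, 21, 20, 43, 99, 148, 177, 196, 204, 207, 209, 210, 213, 215, 217, 218, 218, 218, 216, 215, 214, 213, 202, 174, 118, 64, 54, 61, 60, 62]
93 273 [88, 88, 89, 89, 91, 117, 153, 177, 194, 204, 207, 208, 210, 211, 213, 216, 218, 219, 219, 219, 218, 218, 217, 216, 208, 191, 171, 165, 168, 169, 169]
11 274 [147, 155, 175, 176, 156, 152, 170, 188, 197, 201, 203, 203, 205, 206, 207, 208, 209, 211, 212, 212, 213, 213, 214, 213, 205, 184, 151, 147, 156, 158, 156]
```

Emit:
{"name": "drive_tool", "arguments": {"moves": "0.0005 0.0008 0.015 0.001 0.055;0 0 0.015 0 0.055;0 0 0.015 0 0.055;0 0 0.01 0 0.055;0 0 0.006 0 0.055"}}

```text
time_s: 40.2
tcp_pos: [0.5071, 0.3402, 0.1172]
tool_rot: [0.001, 1.0, 0.028, -0.001]
ft_force: [1.5, -0.6, 0.2]
grip_width: 0.644
grip_force: 0.0
```

Emit:
{"name": "drive_tool", "arguments": {"moves": "0 0 0.003 0 0.055;0 0 0 0 0.055;0 0 0 0 0.055;0 0 0 0 0.055;0 0 0 0 0.055"}}

```text
time_s: 40.62
tcp_pos: [0.5085, 0.3409, 0.117]
tool_rot: [-0.0, 1.0, 0.028, 0.001]
ft_force: [0.8, 0.5, 0.9]
grip_width: 0.644
grip_force: 0.0
```

Emit:
{"name": "drive_tool", "arguments": {"moves": "0 0 0 0 0.055;0 0 0 0 0.055;0 0 0 0 0.04;0 0 0 0 0.025;0 0 0 0 0.018"}}

```text
time_s: 41.03
tcp_pos: [0.5079, 0.3406, 0.116]
tool_rot: [-0.0, 1.0, 0.028, 0.0]
ft_force: [-0.0, -0.7, -0.0]
grip_width: 0.227
grip_force: 0.0
```

Emit:
{"name": "drive_tool", "arguments": {"moves": "0 0 0 0 0.005;0 0 0 0 0.005;0 0 0 0 0.005;0 0 0 0 0.005;0 0 0 0 0.005"}}

```text
time_s: 41.45
tcp_pos: [0.508, 0.3405, 0.1161]
tool_rot: [0.0, 1.0, 0.028, 0.0]
ft_force: [-0.3, -1.9, 1.3]
grip_width: 0.133
grip_force: 59.4
```

Emit:
{"name": "drive_tool", "arguments": {"moves": "0 0 -0.005 0 0.005;0 0 -0.01 0 0.005;0 0 -0.015 0 0.005;0 0 -0.02 0 0.005;0 0 -0.025 0 0.005"}}

```text
time_s: 41.87
tcp_pos: [0.5065, 0.3402, 0.1898]
tool_rot: [0.001, 1.0, 0.028, -0.002]
ft_force: [1.3, 0.7, -3.6]
grip_width: 0.127
grip_force: 58.6
```

Emit:
{"name": "drive_tool", "arguments": {"moves": "0 0 -0.025 0 0.005;0 0 -0.025 0 0.005;0 0 -0.025 0 0.005;0 0 -0.02 0 0.005;0 0 -0.01 0 0.005"}}

```text
time_s: 42.28
tcp_pos: [0.5086, 0.3413, 0.3001]
tool_rot: [-0.001, 1.0, 0.028, 0.002]
ft_force: [0.2, 1.0, -1.3]
grip_width: 0.13
grip_force: 58.8
```

Emit:
{"name": "drive_tool", "arguments": {"moves": "0 0 0 0 0.005;0 0 0 0 0.005;0 0 0 0 0.005;0 0 0 0 0.005;0 0 0 0 0.005"}}

```text
time_s: 42.7
tcp_pos: [0.5073, 0.3403, 0.2937]
tool_rot: [0.001, 1.0, 0.028, -0.002]
ft_force: [0.4, -0.6, -2.9]
grip_width: 0.129
grip_force: 58.8
```

```bash
python3 - <<'E'
from h import *
OP=.75; th=BA-OP+np.pi/2; pin=bay(-.098,.158); d=np.array([np.cos(th),np.sin(th)])
G=pin-.154*d; print('pin',pin,'grip home',G,'theta',th)
goto(G[0]-.05,G[1]+.02,.29,th)
snap('wrist','w19')
# rail & socket in hand: predicted ring and actual
p,a=st(); e=np.array([np.cos(a),np.sin(a)])
for L in(.05,.10,.154): print(L,proj('w19',[*(p[:2]+L*e),p[2]+(.014 if L<.15 else .012)]).round(1))
E
```

```text
pin [0.56183842 0.19313142] grip home [0.46656913 0.07213653] theta 0.9037963267948965
t 42.7 at [0.5073 0.3403 0.2937] 0.0563 | shift now-axes [-0.1045  0.2427  0.0037] roll -0.8475
   shift in final axes [-0.2511  0.0823  0.0037]
0.05 [287.1 198. ]
0.1 [287.6  60. ]
0.154 [ 288.2 -142.8]
```

Emit:
{"name": "drive_tool", "arguments": {"moves": "0 0 0 -0.12 0.005;0 0 0 -0.12 0.005;0 0 0 -0.12 0.005;0 0 0 -0.12 0.005;0 0 0 -0.12 0.005"}}

```text
time_s: 43.17
tcp_pos: [0.5078, 0.3405, 0.2951]
tool_rot: [0.0, 0.946, 0.325, -0.001]
ft_force: [0.4, 0.4, -3.1]
grip_width: 0.123
grip_force: 58.7
```

Emit:
{"name": "drive_tool", "arguments": {"moves": "0 0 0 -0.12 0.005;0 0 0 -0.1275 0.005;-0.02 0.006 0 0 0.005;-0.025 0.008 0 0 0.005;-0.03 0.01 0 0 0.005"}}

```text
out of range; nothing moved
```

Emit:
{"name": "drive_tool", "arguments": {"moves": "-0.03 0.01 0 0 0.005;-0.03 0.01 0 0 0.005;-0.03 0.01 0 0 0.005;-0.03 0.01 0 0 0.005;-0.025 0.008 0 0 0.005"}}

```text
time_s: 43.58
tcp_pos: [0.421, 0.2127, 0.2952]
tool_rot: [0.0, 0.947, 0.322, -0.001]
ft_force: [0.1, -0.7, -2.2]
grip_width: 0.129
grip_force: 58.7
```

Emit:
{"name": "drive_tool", "arguments": {"moves": "-0.02 0.006 0 0 0.005;-0.01 0.004 0 0 0.005;0 0 0 0 0.005;0 0 0 0 0.005;0 0 0 0 0.005"}}

```text
time_s: 44.0
tcp_pos: [0.4051, 0.1884, 0.2959]
tool_rot: [-0.0, 0.947, 0.322, 0.0]
ft_force: [-0.3, -0.4, -3.8]
grip_width: 0.126
grip_force: 58.8
```

Emit:
{"name": "drive_tool", "arguments": {"moves": "0 0 0 0 0.005;0 0 0 0 0.005;0 0 0 0 0.005;0 0 0 0 0.005;0 0 0 0 0.005"}}

```text
time_s: 44.42
tcp_pos: [0.4048, 0.1881, 0.2959]
tool_rot: [-0.0, 0.947, 0.322, -0.0]
ft_force: [-0.8, -0.6, -3.3]
grip_width: 0.131
grip_force: 58.8
```

```bash
cat >> h.py <<'E'
PIN=np.array([.562,.193])
def gr(op,L=.154):
    th=BA-op+np.pi/2; return PIN-L*np.array([np.cos(th),np.sin(th)]),th
E
python3 - <<'E'
from h import *
G,th=gr(.75); goto(G[0]-.045,G[1]-.003,.162,th)
snap('wrist','w20'); print(env.sense()['q'].round(2))
P=lambda q: proj('w20',q).round(0)
print(P([*PIN,.136]),P([*(PIN-[.045,.003]),.30]))
E
```

```text
t 44.4167 at [0.4048 0.1881 0.2959] 0.6567 | shift now-axes [-0.0593  0.1047  0.1339] roll -0.2471
   shift in final axes [-0.0831  0.087   0.1339]
[ 0.27 -0.42  1.94  0.    1.62  1.18]
[389.  59.] [456.  95.]
```

Emit:
{"name": "drive_tool", "arguments": {"moves": "0 0 0 -0.12 0.005;0 0 0 -0.12 0.005;-0.01 0.01 0 -0.007 0.005;-0.018 0.019 0 0 0.005;-0.018 0.019 0 0 0.005"}}

```text
time_s: 44.88
tcp_pos: [0.4137, 0.1218, 0.296]
tool_rot: [0.0, 0.899, 0.437, 0.0]
ft_force: [0.7, -0.3, -2.9]
grip_width: 0.127
grip_force: 58.8
```

Emit:
{"name": "drive_tool", "arguments": {"moves": "-0.018 0.019 0 0 0.005;-0.012 0.012 0 0 0.005;-0.007 0.008 0 0 0.005;0 0 0 0 0.005;0 0 0 0 0.005"}}

```text
time_s: 45.3
tcp_pos: [0.4216, 0.0689, 0.296]
tool_rot: [-0.0, 0.9, 0.436, 0.0]
ft_force: [0.3, 0.0, -3.4]
grip_width: 0.129
grip_force: 58.9
```

Emit:
{"name": "drive_tool", "arguments": {"moves": "0 0 0.02 0 0.005;0 0 0.03 0 0.005;0 0 0.03 0 0.005;0 0 0.025 0 0.005;0 0 0.015 0 0.005"}}

```text
time_s: 45.72
tcp_pos: [0.4196, 0.0701, 0.1724]
tool_rot: [-0.001, 0.899, 0.437, -0.002]
ft_force: [-0.7, 0.0, -4.3]
grip_width: 0.125
grip_force: 58.8
```

Emit:
{"name": "drive_tool", "arguments": {"moves": "0 0 0.008 0 0.005;0 0 0 0 0.005;0 0 0 0 0.005;0 0 0 0 0.005;0 0 0 0 0.005"}}

```text
time_s: 46.13
tcp_pos: [0.4227, 0.069, 0.1699]
tool_rot: [0.001, 0.9, 0.437, 0.002]
ft_force: [0.8, -0.0, -3.8]
grip_width: 0.129
grip_force: 58.9
```

Emit:
{"name": "drive_tool", "arguments": {"moves": "0 0 0 0 0.005;0 0 0 0 0.005;0 0 0 0 0.005;0 0 0 0 0.005;0 0 0 0 0.005"}}

```text
time_s: 46.55
tcp_pos: [0.4216, 0.0688, 0.1681]
tool_rot: [0.0, 0.9, 0.436, 0.0]
ft_force: [-0.1, -0.5, -2.9]
grip_width: 0.129
grip_force: 58.9
```

```bash
python3 - <<'E'
from h import *
G,th=gr(.75); goto(*G,.16,th)
s=snap('scene','s21'); snap('side','d21')
a=s['img']; P=proj('s21',[*PIN,.14]); print(P, proj('s21',[*(PIN-[.045,.003]),.17]))
u,v=map(int,P); c1=a[v-45:v+45,u-60:u+60]
b=cv2.imread('pics/d21.png'); Q=proj('d21',[*PIN,.14]); print(Q); u2,v2=map(int,Q); c2=b[v2-45:v2+45,u2-60:u2+60]
print(u,v,u2,v2)
cv2.imwrite('pics/c21.png',np.vstack([cv2.resize(c,(400,300),interpolation=cv2.INTER_CUBIC) for c in(c1,c2)]))
E
```

```text
t 46.55 at [0.4216 0.0688 0.1681] 0.9032 | shift now-axes [0.0305 0.0335 0.0081] roll -0.0006
   shift in final axes [0.0305 0.0335 0.0081]
[223.98973322 242.86962616] [237.42813794 243.00850276]
[294.96994595 175.49213709]
223 242 294 175
```

Emit:
{"name": "drive_tool", "arguments": {"moves": "0.0076 0.0084 0 0 0.005;0.0076 0.0084 0 0 0.005;0.0076 0.0084 0 0 0.005;0.0077 0.0083 0 0 0.005;0 0 0 0 0.005"}}

```text
time_s: 47.07
tcp_pos: [0.468, 0.072, 0.1681]
tool_rot: [0.0, 0.9, 0.436, 0.0]
ft_force: [0.3, 0.4, -3.3]
grip_width: 0.133
grip_force: 59.0
```

Emit:
{"name": "drive_tool", "arguments": {"moves": "0 0 0 0 0.005;0 0 0 0 0.005;0 0 0 0 0.005;0 0 0 0 0.005;0 0 0 0 0.005"}}

```text
time_s: 47.48
tcp_pos: [0.4664, 0.0721, 0.168]
tool_rot: [0.0, 0.9, 0.436, 0.0]
ft_force: [0.1, -0.4, -3.8]
grip_width: 0.124
grip_force: 59.0
```

Emit:
{"name": "drive_tool", "arguments": {"moves": "0 0 0 0 0.005;0 0 0 0 0.005;0 0 0 0 0.005;0 0 0 0 0.005;0 0 0 0 0.005"}}

```text
time_s: 47.9
tcp_pos: [0.4667, 0.072, 0.168]
tool_rot: [0.0, 0.9, 0.436, 0.0]
ft_force: [0.1, 0.1, -2.5]
grip_width: 0.128
grip_force: 59.0
```

```bash
python3 - <<'E'
from h import *
G,th=gr(.75); goto(*G,.16,th)
a=snap('scene','s22')['img']; b=snap('side','d22')['img']; w=snap('wrist','w22')['img']
c1=a[200:290,164:284]; c2=b[130:220,234:354]
cv2.imwrite('pics/c22.png',np.vstack([cv2.resize(c,(400,300),interpolation=cv2.INTER_CUBIC) for c in(c1,c2)]))
for f,o in(('s22',(164,200)),('d22',(234,130))):
  for n,q in(('tip',.136),('foot',.116),('sockU mouth',.158),('sockU top',.18),('low tip',.05),('sockL mouth',.072)):
    print(f,n,((proj(f,[*PIN,q])-o)*3.333).round(0))
E
```

```text
t 47.9 at [0.4667 0.072  0.168 ] 0.9033 | shift now-axes [-0.     0.     0.008] roll -0.0005
   shift in final axes [-0.     0.     0.008]
s22 tip [200. 146.]
s22 foot [203. 161.]
s22 sockU mouth [198. 129.]
s22 sockU top [195. 112.]
s22 low tip [210. 207.]
s22 sockL mouth [207. 192.]
d22 tip [203. 155.]
d22 foot [203. 171.]
d22 sockU mouth [203. 137.]
d22 sockU top [204. 118.]
d22 low tip [202. 224.]
d22 sockL mouth [202. 207.]
```

View pics/c22.png

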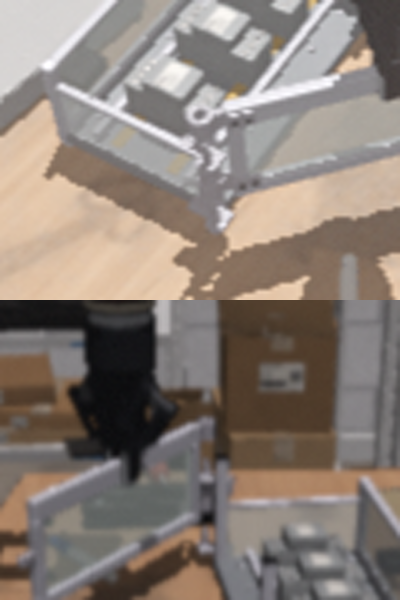

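The crops show the upper socket ring at (199,114) right above the pin, within the camera bias, with the leaf open. I'll lower it step by step and watch the force.

Emit:
{"name": "drive_tool", "arguments": {"moves": "0 0 0.005 0 0.005;0 0 0.005 0 0.005;0 0 0.005 0 0.005;0 0 0.004 0 0.005;0 0 0 0 0.005"}}

```text
time_s: 48.47
tcp_pos: [0.4658, 0.0721, 0.1473]
tool_rot: [-0.001, 0.9, 0.436, -0.001]
ft_force: [-0.3, 0.2, -4.1]
grip_width: 0.126
grip_force: 58.8
```

Emit:
{"name": "drive_tool", "arguments": {"moves": "0 0 0.002 0 0.005;0 0 0.003 0 0.005;0 0 0.003 0 0.005;0 0 0 0 0.005;0 0 0 0 0.005"}}

```text
time_s: 48.88
tcp_pos: [0.4666, 0.0721, 0.1407]
tool_rot: [-0.0, 0.9, 0.436, -0.0]
ft_force: [0.1, 0.9, -3.8]
grip_width: 0.127
grip_force: 58.9
```

Emit:
{"name": "drive_tool", "arguments": {"moves": "0 0 0.002 0 0.005;0 0 0.002 0 0.005;0 0 0.002 0 0.005;0 0 0 0 0.005;0 0 0 0 0.005"}}

```text
time_s: 49.3
tcp_pos: [0.4666, 0.072, 0.1348]
tool_rot: [-0.0, 0.9, 0.436, -0.0]
ft_force: [0.3, -0.4, -3.5]
grip_width: 0.128
grip_force: 59.0
```

Emit:
{"name": "drive_tool", "arguments": {"moves": "0 0 0.002 0 0.005;0 0 0.002 0 0.005;0 0 0.001 0 0.005;0 0 0 0 0.005;0 0 0 0 0.005"}}

```text
time_s: 49.72
tcp_pos: [0.4666, 0.072, 0.1298]
tool_rot: [-0.0, 0.9, 0.436, -0.0]
ft_force: [0.1, -0.4, -3.9]
grip_width: 0.13
grip_force: 59.0
```

Emit:
{"name": "drive_tool", "arguments": {"moves": "0 0 0.001 0 0.005;0 0 0.001 0 0.005;0 0 0.001 0 0.005;0 0 0 0 0.005;0 0 0 0 0.005"}}

```text
time_s: 50.13
tcp_pos: [0.4667, 0.072, 0.1269]
tool_rot: [0.0, 0.9, 0.436, 0.0]
ft_force: [0.7, -1.0, -2.7]
grip_width: 0.127
grip_force: 59.0
```

Emit:
{"name": "drive_tool", "arguments": {"moves": "0 0 0.001 0 0.005;0 0 0 0 0.005;0 0 0.001 0 0.005;0 0 0 0 0.005;0 0 0 0 0.005"}}

```text
time_s: 50.55
tcp_pos: [0.4669, 0.0719, 0.1253]
tool_rot: [0.0, 0.9, 0.436, 0.0]
ft_force: [-2.0, -2.4, 0.2]
grip_width: 0.127
grip_force: 59.5
```

Emit:
{"name": "drive_tool", "arguments": {"moves": "0 0 0.001 0 0.005;0 0 0 0 0.005;0 0 0.001 0 0.005;0 0 0 0 0.005;0 0 0 0 0.005"}}

```text
time_s: 50.97
tcp_pos: [0.467, 0.0712, 0.1242]
tool_rot: [0.001, 0.9, 0.437, -0.0]
ft_force: [-5.9, -6.7, 5.4]
grip_width: 0.129
grip_force: 60.2
```

Emit:
{"name": "drive_tool", "arguments": {"moves": "0 0 -0.001 0 0.005;0 0 0 0 0.02;0 0 0 0 0.02;0 0 0 0 0.02;0 0 0 0 0.02"}}

```text
time_s: 51.38
tcp_pos: [0.4668, 0.0723, 0.124]
tool_rot: [-0.0, 0.9, 0.437, 0.0]
ft_force: [0.3, -0.2, 0.1]
grip_width: 0.235
grip_force: 0.0
```

```bash
python3 - <<'E'
from h import *
G,th=gr(.75); goto(*G,.125,th)
E
```

```text
t 51.3833 at [0.4668 0.0723 0.124 ] 0.9035 | shift now-axes [-0.0003  0.0001 -0.001 ] roll -0.0003
   shift in final axes [-0.0003  0.0001 -0.001 ]
```

Emit:
{"name": "drive_tool", "arguments": {"moves": "0.0001 0.0046 0 -0.03 0.02;0.0001 0.0062 0 -0.04 0.02;0.0001 0.0062 0 -0.04 0.02;0.0001 0.0062 0 -0.04 0.02;0.0001 0.0062 0 -0.04 0.02"}}

```text
time_s: 51.8
tcp_pos: [0.4916, 0.0561, 0.1239]
tool_rot: [-0.0, 0.854, 0.521, 0.0]
ft_force: [-0.1, 0.0, 1.0]
grip_width: 0.235
grip_force: 0.1
```

```bash
python3 - <<'E'
from h import *
G,th=gr(.56); goto(*G,.125,th)
E
```

```text
t 51.8 at [0.4916 0.0561 0.1239] 1.0955 | shift now-axes [-0.0001 -0.0003 -0.0011] roll 0.0017
   shift in final axes [-0.0001 -0.0003 -0.0011]
```

Emit:
{"name": "drive_tool", "arguments": {"moves": "0.0001 0.0062 0 -0.04 0.02;0.0001 0.0062 0 -0.04 0.02;0.0001 0.0062 0 -0.04 0.02;0.0001 0.0062 0 -0.04 0.02;0.0001 0.0062 0 -0.04 0.02"}}

```text
time_s: 52.22
tcp_pos: [0.5203, 0.0446, 0.1238]
tool_rot: [-0.0, 0.797, 0.603, 0.0]
ft_force: [0.1, 0.5, 0.3]
grip_width: 0.232
grip_force: 0.1
```

Emit:
{"name": "drive_tool", "arguments": {"moves": "0.0001 0.0062 0 -0.04 0.02;0.0001 0.0062 0 -0.04 0.02;0.0001 0.0062 0 -0.04 0.02;0.0001 0.0062 0 -0.04 0.02;0.0001 0.0046 0 -0.03 0.02"}}

```text
time_s: 52.63
tcp_pos: [0.5494, 0.0392, 0.1238]
tool_rot: [-0.0, 0.737, 0.676, 0.0]
ft_force: [0.5, 0.9, 0.5]
grip_width: 0.235
grip_force: 0.0
```

Emit:
{"name": "drive_tool", "arguments": {"moves": "0.0001 0.0046 0 -0.03 0.02;0.0001 0.0046 0 -0.03 0.02;0 0.0031 0 -0.02 0.02;0 0.0031 0 -0.02 0.02;0 0.0031 0 -0.02 0.02"}}

```text
time_s: 53.05
tcp_pos: [0.5675, 0.0388, 0.1238]
tool_rot: [-0.0, 0.695, 0.719, -0.0]
ft_force: [-0.1, 0.2, -0.2]
grip_width: 0.237
grip_force: 0.1
```

Emit:
{"name": "drive_tool", "arguments": {"moves": "0 0.0031 0 -0.02 0.02;0 0.0023 0 -0.015 0.02;0 0.0023 0 -0.015 0.02;0 0 0 0 0.02;0 0 0 0 0.02"}}

```text
time_s: 53.47
tcp_pos: [0.5752, 0.039, 0.124]
tool_rot: [-0.0, 0.677, 0.736, -0.0]
ft_force: [0.1, -0.4, 0.5]
grip_width: 0.234
grip_force: 0.0
```

```bash
python3 - <<'E'
from h import *
G,th=gr(0); goto(*G,.125,th); s=env.sense(); print(s['ft_force'],s['ft_torque'])
E
```

```text
t 53.4667 at [0.5752 0.039  0.124 ] 1.6533 | shift now-axes [ 0.0005 -0.0004 -0.001 ] roll -0.0005
   shift in final axes [ 0.0005 -0.0004 -0.001 ]
[ 0.11672985 -0.36614132  0.54242865] [-0.01287242  0.02040555 -0.03217498]
```

Emit:
{"name": "drive_tool", "arguments": {"moves": "0 0.0015 0 -0.01 0.02;0 0.0015 0 -0.01 0.02;0 0 0 0 0.02;0 0 0 0 0.02;0 0 0 0 0.02"}}

```text
time_s: 53.88
tcp_pos: [0.5781, 0.0393, 0.124]
tool_rot: [0.0, 0.67, 0.742, -0.0]
ft_force: [-0.2, -0.2, 0.1]
grip_width: 0.233
grip_force: 0.1
```

Emit:
{"name": "drive_tool", "arguments": {"moves": "0 0.0015 0 -0.005 0.02;0 0.001 0 0 0.02;0 0 0 0 0.02;0 0 0 0 0.02;0 0 0 0 0.02"}}

```text
time_s: 54.3
tcp_pos: [0.5786, 0.0394, 0.1237]
tool_rot: [-0.002, 0.668, 0.744, -0.002]
ft_force: [-8.3, -1.1, 4.9]
grip_width: 0.234
grip_force: 4.1
```

Emit:
{"name": "drive_tool", "arguments": {"moves": "0 -0.0015 0 0.01 0.02;0 -0.0015 0 0.01 0.02;0 -0.001 0 0.005 0.02;0 0 0 0 0.03;0 0 0 0 0.03"}}

```text
time_s: 54.72
tcp_pos: [0.5768, 0.0392, 0.124]
tool_rot: [0.0, 0.677, 0.736, 0.0]
ft_force: [0.2, 1.0, 1.0]
grip_width: 0.357
grip_force: 0.0
```

Emit:
{"name": "drive_tool", "arguments": {"moves": "0 0 -0.005 0 0.03;0 0 -0.01 0 0.03;0 0 -0.02 0 0.03;0 0 -0.03 0 0.03;0 0 -0.03 0 0.03"}}

```text
time_s: 55.13
tcp_pos: [0.5762, 0.0392, 0.2201]
tool_rot: [-0.0, 0.677, 0.736, -0.0]
ft_force: [0.6, -0.1, 1.2]
grip_width: 0.354
grip_force: 0.0
```

Emit:
{"name": "drive_tool", "arguments": {"moves": "0 0 -0.03 0 0.03;0 0 -0.03 0 0.03;0 0 -0.02 0 0.03;-0.035 0 0 0 0.03;-0.035 0 0 0 0.03"}}

```text
time_s: 55.55
tcp_pos: [0.5836, -0.0303, 0.3035]
tool_rot: [0.003, 0.676, 0.737, 0.002]
ft_force: [0.2, -1.0, -0.5]
grip_width: 0.352
grip_force: 0.0
```

Emit:
{"name": "drive_tool", "arguments": {"moves": "-0.03 0 0 0 0.03;0 0 0 0 0.03;0 0 0 0 0.03;0 0 0 0 0.03;0 0 0 0 0.03"}}

```text
time_s: 55.97
tcp_pos: [0.5849, -0.0596, 0.2995]
tool_rot: [0.0, 0.677, 0.736, 0.0]
ft_force: [-0.8, 0.1, -0.0]
grip_width: 0.348
grip_force: 0.0
```

Emit:
{"name": "drive_tool", "arguments": {"moves": "0 0 0 0 0.03;0 0 0 0 0.03;0 0 0 0 0.03;0 0 0 0 0.03;0 0 0 0 0.03"}}

```text
time_s: 56.38
tcp_pos: [0.5849, -0.0602, 0.2989]
tool_rot: [-0.0, 0.677, 0.736, -0.0]
ft_force: [-0.3, 0.3, 0.9]
grip_width: 0.352
grip_force: 0.0
```

```bash
python3 - <<'E'
from h import *
snap('wrist','w23'); snap('scene','s23'); print(st())
g=cv2.cvtColor(cv2.imread('pics/w23.png'),cv2.COLOR_BGR2GRAY).astype(int)
for y in(.12,.06,0.,-.06,-.12):
    q=proj('w23',[*bay(-.098,y),.14]); u,v=q.round(0).astype(int); print(y,q.round(1), u-14, g[v,u-14:u+15].tolist() if 0<=v<420 and 14<=u<545 else '')
E
```

```text
(array([ 0.58487106, -0.06038544,  0.29892926]), np.float64(1.6534997377398917))
0.12 [279.1 -66.4] 265 
0.06 [279.5  22.2] 266 [74, 75, 74, 77, 84, 92, 100, 101, 102, 103, 103, 105, 104, 102, 101, 100, 98, 106, 125, 143, 137, 108, 104, 126, 141, 144, 143, 143, 143]
0.0 [279.8  98. ] 266 [102, 76, 79, 88, 96, 102, 103, 104, 103, 103, 104, 104, 102, 102, 98, 91, 83, 79, 79, 79, 77, 73, 69, 76, 109, 143, 151, 138, 104]
-0.06 [280.1 163.8] 266 [82, 112, 157, 187, 199, 201, 201, 200, 200, 203, 204, 202, 191, 161, 114, 80, 79, 80, 83, 81, 92, 113, 140, 154, 158, 157, 157, 157, 158]
-0.12 [280.4 221.3] 266 [137, 161, 186, 199, 204, 204, 205, 207, 209, 208, 201, 176, 140, 126, 130, 131, 133, 135, 138, 137, 129, 109, 91, 88, 91, 90, 87, 89, 90]
```

```bash
python3 - <<'E'
from h import *
goto(*bay(-.104,-.03),.124,BA+np.pi/2-.034)
print(bay(-.098,-.03))
E
```

```text
t 56.4833 at [ 0.5849 -0.0604  0.2989] 1.6535 | shift now-axes [ 0.0666 -0.008   0.1749] roll 0.0337
   shift in final axes [ 0.0662 -0.0102  0.1749]
[0.57742451 0.00577861]
```

Emit:
{"name": "drive_tool", "arguments": {"moves": "0.022 -0.0027 0.005 0 0.045;0.022 -0.0027 0.015 0 0.045;0.0226 -0.0026 0.02 0.0337 0.045;0 0 0.03 0 0.045;0 0 0.03 0 0.045"}}

```text
time_s: 56.9
tcp_pos: [0.5719, 0.0063, 0.1993]
tool_rot: [0.001, 0.689, 0.725, 0.001]
ft_force: [0.1, -0.3, -0.7]
grip_width: 0.53
grip_force: 0.0
```

Emit:
{"name": "drive_tool", "arguments": {"moves": "0 0 0.025 0 0.045;0 0 0.01 0 0.045;0 0 0 0 0.045;0 0 0 0 0.045;0 0 0 0 0.045"}}

```text
time_s: 57.32
tcp_pos: [0.5728, 0.0049, 0.1663]
tool_rot: [0.001, 0.69, 0.724, 0.001]
ft_force: [0.2, -0.1, 0.8]
grip_width: 0.525
grip_force: 0.0
```

Emit:
{"name": "drive_tool", "arguments": {"moves": "0 0 0 0 0.045;0 0 0 0 0.045;0 0 0 0 0.045;0 0 0 0 0.045;0 0 0 0 0.045"}}

```text
time_s: 57.73
tcp_pos: [0.5716, 0.0052, 0.1644]
tool_rot: [0.0, 0.69, 0.724, 0.0]
ft_force: [0.2, -0.3, -0.1]
grip_width: 0.527
grip_force: 0.0
```

```bash
python3 - <<'E'
from h import *
goto(*bay(-.104,-.03),.124,BA+np.pi/2-.034)
E
```

```text
t 57.7333 at [0.5716 0.0052 0.1644] 1.6196 | shift now-axes [ 0.0001 -0.0001  0.0404] roll -0.0002
   shift in final axes [ 0.0001 -0.0001  0.0404]
```

Down onto the rail, grip softly and read where the rail sits.

Emit:
{"name": "drive_tool", "arguments": {"moves": "0 0 0.01 0 0.045;0 0 0.01 0 0.045;0 0 0.01 0 0.045;0 0 0.007 0 0.045;0 0 0.003 0 0.045"}}

```text
time_s: 58.15
tcp_pos: [0.57, 0.0054, 0.1212]
tool_rot: [-0.002, 0.69, 0.724, -0.001]
ft_force: [0.3, -0.1, 0.4]
grip_width: 0.523
grip_force: 0.0
```

Emit:
{"name": "drive_tool", "arguments": {"moves": "0 0 0 0 0.045;0 0 0 0 0.045;0 0 0 0 0.045;0 0 0 0 0.045;0 0 0 0 0.035"}}

```text
time_s: 58.57
tcp_pos: [0.5718, 0.0052, 0.1247]
tool_rot: [0.0, 0.69, 0.724, 0.0]
ft_force: [-0.8, 0.1, -0.2]
grip_width: 0.416
grip_force: 0.0
```

Emit:
{"name": "drive_tool", "arguments": {"moves": "0 0 0 0 0.025;0 0 0 0 0.02;0 0 0 0 0.015;0 0 0 0 0.013;0 0 0 0 0.01"}}

```text
time_s: 58.98
tcp_pos: [0.5714, 0.0052, 0.1241]
tool_rot: [-0.0, 0.69, 0.724, -0.0]
ft_force: [-0.4, -0.5, 0.9]
grip_width: 0.128
grip_force: 50.1
```

Emit:
{"name": "drive_tool", "arguments": {"moves": "0 0 0 0 0.01;0 0 0 0 0.01;0 0 0 0 0.01;0 0 0 0 0.01;0 0 0 0 0.01"}}

```text
time_s: 59.4
tcp_pos: [0.5715, 0.0052, 0.1241]
tool_rot: [0.0, 0.69, 0.724, -0.0]
ft_force: [-0.3, -0.2, 0.3]
grip_width: 0.134
grip_force: 50.1
```

```bash
cat >> h.py <<'E'
def bayc():
    p,a=st(); e=p[:2]-C; c,s=np.cos(BA),np.sin(BA); print('bay coords',np.round([c*e[0]+s*e[1],-s*e[0]+c*e[1],p[2]],4),'open',round(BA+np.pi/2-a,4),env.sense()['ft_force'].round(1))
E
python3 -c "
from h import *
bayc()"
```

```text
bay coords [-0.104  -0.0301  0.1241] open 0.0342 [-0.3 -0.2  0.3]
```

Emit:
{"name": "drive_tool", "arguments": {"moves": "0 0.0013 0 -0.007 0.01;0 0.0013 0 -0.007 0.01;0 0.0013 0 -0.007 0.01;0 0.0009 0 -0.005 0.01;0 0 0 0 0.01"}}

```text
time_s: 59.82
tcp_pos: [0.5764, 0.0055, 0.124]
tool_rot: [0.0, 0.68, 0.733, -0.0]
ft_force: [0.0, -0.5, 2.0]
grip_width: 0.127
grip_force: 50.2
```

Emit:
{"name": "drive_tool", "arguments": {"moves": "0 0 0 0 0.01;0 0 0 0 0.01;0 0.0009 0 -0.005 0.01;0 0 0 0 0.01;0 0 0 0 0.01"}}

```text
time_s: 60.23
tcp_pos: [0.5771, 0.0055, 0.124]
tool_rot: [0.0, 0.678, 0.735, -0.0]
ft_force: [-0.2, -1.3, 1.4]
grip_width: 0.127
grip_force: 50.2
```

Emit:
{"name": "drive_tool", "arguments": {"moves": "0 0.0007 0 -0.004 0.01;0 0 0 0 0.01;0 0 0 0 0.01;0 0 0 0 0.01;0 0 0 0 0.01"}}

```text
time_s: 60.65
tcp_pos: [0.5774, 0.0056, 0.124]
tool_rot: [-0.0, 0.677, 0.736, -0.0]
ft_force: [-4.8, -0.6, 3.4]
grip_width: 0.13
grip_force: 50.6
```

```bash
python3 -c "
from h import *
bayc()"
```

```text
bay coords [-0.0981 -0.0302  0.124 ] open -0.0007 [-4.8 -0.6  3.4]
```

Emit:
{"name": "drive_tool", "arguments": {"moves": "0 -0.0004 0 0.002 0.01;0 0 0 0 0.01;0 0 0 0 0.01;0 0 0 0 0.01;0 0 0 0 0.01"}}

```text
time_s: 61.07
tcp_pos: [0.5774, 0.0056, 0.124]
tool_rot: [-0.0, 0.678, 0.735, -0.0]
ft_force: [-3.1, -1.0, 4.5]
grip_width: 0.123
grip_force: 50.6
```

Emit:
{"name": "drive_tool", "arguments": {"moves": "0 0 0 0 0.013;0 0 0 0 0.014;0 0 0 0 0.015;0 0 0 0 0.016;0 0 0 0 0.018"}}

```text
time_s: 61.48
tcp_pos: [0.5776, 0.0057, 0.1239]
tool_rot: [0.0, 0.678, 0.735, 0.0]
ft_force: [-0.7, -0.1, 0.4]
grip_width: 0.215
grip_force: 0.0
```

Emit:
{"name": "drive_tool", "arguments": {"moves": "0 0 0 0 0.02;0 0 0 0 0.03;0 0 0 0 0.04;0 0 0 0 0.04;0 0 0 0 0.04"}}

```text
time_s: 61.9
tcp_pos: [0.5774, 0.0056, 0.124]
tool_rot: [0.0, 0.678, 0.735, 0.0]
ft_force: [0.1, -0.2, 0.5]
grip_width: 0.47
grip_force: 0.0
```

Emit:
{"name": "drive_tool", "arguments": {"moves": "0 0 -0.005 0 0.04;0 0 -0.01 0 0.04;0 0 -0.02 0 0.04;0 0 -0.03 0 0.04;0 0 -0.03 0 0.04"}}

```text
time_s: 62.32
tcp_pos: [0.5768, 0.0056, 0.2201]
tool_rot: [-0.001, 0.678, 0.735, -0.0]
ft_force: [1.1, 0.2, 0.5]
grip_width: 0.467
grip_force: 0.0
```

Emit:
{"name": "drive_tool", "arguments": {"moves": "0 0 -0.03 0 0.04;0 0 -0.03 0 0.04;0 0 -0.02 0 0.04;-0.03 0 0 0 0.04;-0.03 0 0 0 0.04"}}

```text
time_s: 62.73
tcp_pos: [0.5834, -0.054, 0.3035]
tool_rot: [0.003, 0.676, 0.736, 0.002]
ft_force: [0.2, -0.0, 0.2]
grip_width: 0.471
grip_force: 0.0
```

Emit:
{"name": "drive_tool", "arguments": {"moves": "0 0 0 0 0.04;0 0 0 0 0.04;0 0 0 0 0.04;0 0 0 0 0.04;0 0 0 0 0.04"}}

```text
time_s: 63.15
tcp_pos: [0.5822, -0.0534, 0.299]
tool_rot: [-0.0, 0.677, 0.736, 0.0]
ft_force: [0.3, 1.1, 1.2]
grip_width: 0.471
grip_force: 0.0
```

Emit:
{"name": "drive_tool", "arguments": {"moves": "0 0 0 0 0.04;0 0 0 0 0.04;0 0 0 0 0.04;0 0 0 0 0.04"}}

```text
time_s: 63.48
tcp_pos: [0.5823, -0.054, 0.2989]
tool_rot: [-0.0, 0.677, 0.736, -0.0]
ft_force: [-0.2, -0.1, 0.3]
grip_width: 0.468
grip_force: 0.0
```

```bash
cat >> h.py <<'E'
def railoff(f):
    g=cv2.cvtColor(cv2.imread('pics/%s.png'%f),cv2.COLOR_BGR2GRAY).astype(int)
    for y in(.06,.03,0.,-.03,-.06,-.09,-.12):
        q=proj(f,[*bay(-.098,y),.14]); a=proj(f,[*bay(-.092,y),.14]); u,v=q.round(0).astype(int)
        if 0<=v<420: print(y,q.round(1),'halfwidth',round(np.hypot(*(a-q)),1), u-14, g[v,u-14:u+15].tolist())
E
python3 - <<'E'
from h import *
snap('wrist','w24'); snap('scene','s24'); snap('side','d24'); print(st()); railoff('w24')
E
```

```text
(array([ 0.58231758, -0.05417677,  0.29895505]), np.float64(1.652637059868482))
0.06 [281.8  30.8] halfwidth 7.0 268 [75, 74, 74, 75, 74, 75, 76, 83, 92, 99, 102, 103, 104, 104, 106, 105, 104, 103, 101, 100, 90, 93, 119, 135, 143, 143, 144, 144, 144]
0.03 [281.9  69.6] halfwidth 6.8 268 [75, 74, 72, 74, 76, 75, 77, 82, 93, 99, 104, 105, 104, 104, 105, 105, 105, 103, 101, 98, 88, 74, 68, 72, 74, 74, 72, 72, 74]
0.0 [282.  105.5] halfwidth 6.5 268 [147, 135, 103, 78, 75, 76, 78, 84, 94, 101, 103, 104, 105, 104, 105, 104, 104, 103, 101, 94, 91, 105, 128, 139, 141, 144, 149, 151, 149]
-0.03 [282.1 139. ] halfwidth 6.3 268 [145, 146, 140, 115, 85, 72, 82, 121, 168, 194, 201, 201, 200, 200, 200, 202, 202, 200, 189, 162, 119, 121, 142, 152, 154, 154, 154, 153, 154]
-0.06 [282.2 170.3] halfwidth 6.1 268 [103, 109, 103, 88, 80, 79, 85, 123, 170, 193, 201, 202, 201, 200, 200, 203, 204, 200, 178, 130, 102, 129, 152, 157, 157, 157, 157, 157, 156]
-0.09 [282.3 199.6] halfwidth 5.9 268 [24, 22, 22, 22, 21, 20, 48, 114, 169, 194, 201, 203, 203, 202, 203, 205, 205, 200, 180, 140, 94, 70, 72, 74, 73, 73, 75, 75, 73]
-0.12 [282.4 227. ] halfwidth 5.7 268 [135, 137, 136, 134, 133, 131, 132, 144, 171, 192, 201, 203, 205, 206, 207, 207, 205, 194, 167, 143, 125, 101, 88, 90, 91, 90, 90, 89, 89]
```

Emit:
{"name": "drive_tool", "arguments": {"moves": "-0.038 0.0036 0 0 0.0854;-0.038 0.0036 0 0 0.0854;-0.038 0.0036 0 0 0.0854;-0.038 0.0036 0 0 0.0854;-0.038 0.0036 0 0 0.0854"}}

```text
time_s: 64.05
tcp_pos: [0.6159, -0.2439, 0.299]
tool_rot: [0.0, 0.678, 0.735, 0.0]
ft_force: [0.4, 0.2, -0.1]
grip_width: 0.999
grip_force: 0.0
```

Emit:
{"name": "drive_tool", "arguments": {"moves": "-0.038 0.0036 0.01 0 0.0854;0 0 0.03 0 0.0854;0 0 0.01 0 0.0854;0 0 0 0 0.0854;0 0 0 0 0.0854"}}

```text
time_s: 64.47
tcp_pos: [0.622, -0.2786, 0.248]
tool_rot: [-0.001, 0.677, 0.736, -0.0]
ft_force: [-0.0, 0.3, 0.2]
grip_width: 0.999
grip_force: 0.0
```

Emit:
{"name": "drive_tool", "arguments": {"moves": "0 0 0 0 0.0854;0 0 0 0 0.0854;0 0 0 0 0.0854;0 0 0 0 0.0854;0 0 0 0 0.0854"}}

```text
time_s: 64.88
tcp_pos: [0.6228, -0.2795, 0.25]
tool_rot: [0.001, 0.677, 0.736, 0.0]
ft_force: [-0.7, -0.8, -0.5]
grip_width: 1.002
grip_force: 0.0
```

```bash
python3 - <<'E'
from h import *
a=snap('wrist','w25')['img']; snap('scene','s25'); print(st())
q=proj('w25',[.62,-.305,.07]); print(q)
u,v=map(int,q); u0=max(0,min(560-200,u-100)); v0=max(0,min(420-150,v-75)); print(u0,v0)
cv2.imwrite('pics/w25b.png',cv2.resize(a[v0:v0+150,u0:u0+200],(800,600),interpolation=cv2.INTER_CUBIC))
E
```

```text
(array([ 0.62257729, -0.27956901,  0.24941013]), np.float64(1.6528472772317795))
[277.67025389 215.82908907]
177 140
```

View pics/w25b.png

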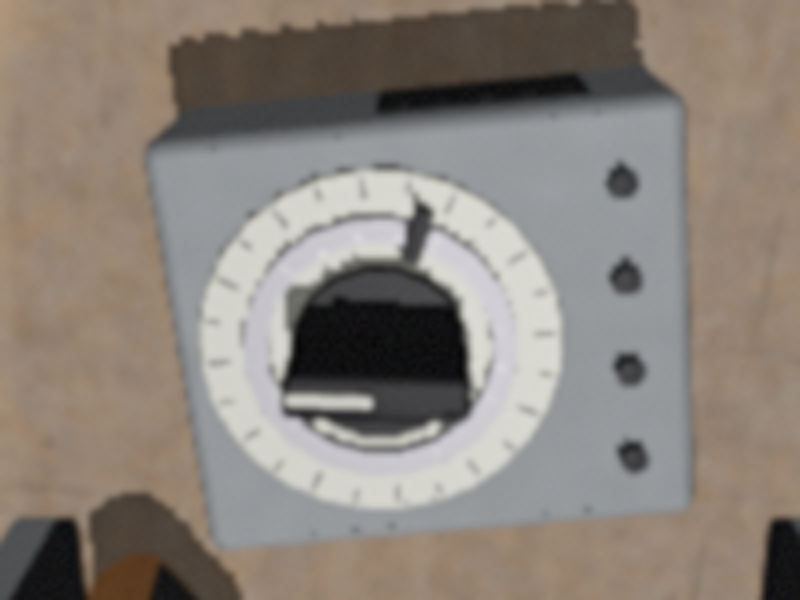

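The view shows the dial centre near (381,338), the tab at (418,232), and the bar with its white pointer line from (373,403) to (285,402), pointing towards the robot.

```bash
python3 - <<'E'
from h import *
def L(x,y,z): return ray('w25',177+(x+.5)/4-.5,140+(y+.5)/4-.5,z)
c=L(381,338,.0635); 
d4=[L(*p,.0635) for p in((200,340),(562,338),(375,167),(385,510))]; c2=(d4[0]+d4[1])/2; c3=(d4[2]+d4[3])/2
print('dial c',c,c2,c3,'diam',np.linalg.norm(d4[0]-d4[1]),np.linalg.norm(d4[2]-d4[3]))
t=L(418,232,.069); ti=L(410,262,.069); to=L(424,204,.069)
p0,p1=L(373,403,.101),L(285,402,.101); b0=L(468,402,.101); bm=(b0+L(283,402,.101))/2
print('tab',t,'ptr',p0,p1,'bar mid',bm)
# 4 corners of timer top (z .062) -> box yaw, centre
cc=[L(*p,.062) for p in((150,150),(684,98),(691,505),(217,547))]; print(np.round(cc,4), np.mean(cc,0))
K=np.array([c[0],c2[1]]) 
for K in (c[:2],c2[:2],c3[:2],bm[:2]):
  e=t[:2]-K; f=p1[:2]-p0[:2]
  A=np.arctan2(e[1],e[0]); B=np.arctan2(f[1],f[0]); print('r tab',np.hypot(*e),'tab ang',A,'ptr ang',B,'cw',(B-A)%(2*np.pi))
e=to-ti; print('tab radial dir',np.arctan2(e[1],e[0]))
f=cc[0]-cc[1]; print('box -x dir', np.arctan2(f[1],f[0])); f=cc[3]-cc[2]; print(np.arctan2(f[1],f[0]))
E
```

```text
dial c [ 0.61422646 -0.31791352  0.0635    ] [ 0.6142458  -0.31822014  0.0635    ] [ 0.61420544 -0.32072728  0.0635    ] diam 0.10374471881025994 0.10564205184688229
tab [ 0.62218432 -0.28400818  0.069     ] ptr [ 0.61361285 -0.3213249   0.101     ] [ 0.59103499 -0.32285014  0.101     ] bar mid [ 0.6142382  -0.32099289  0.101     ]
[[ 0.5476 -0.2687  0.062 ]
 [ 0.6907 -0.2429  0.062 ]
 [ 0.7115 -0.3651  0.062 ]
 [ 0.5689 -0.391   0.062 ]] [ 0.62967387 -0.31692825  0.062     ]
r tab 0.034826708930885616 tab ang 1.340260817317799 ptr ang -3.0741400555019167 cw 1.8687844343598705
r tab 0.03512091544973268 tab ang 1.3427919372294117 ptr ang -3.0741400555019167 cw 1.866253314448258
r tab 0.03757599112148197 tab ang 1.3568275370539542 ptr ang -3.0741400555019167 cw 1.8522177146237153
r tab 0.03782868572857655 tab ang 1.3591646352357305 ptr ang -3.0741400555019167 cw 1.849880616441939
tab radial dir 1.4216912811935738
box -x dir -2.963411346788148
-2.96166823558289
```

```bash
python3 - <<'E'
from h import *
def polar(f,K,z,r,angs):
    g=cv2.GaussianBlur(cv2.cvtColor(cv2.imread('pics/%s.png'%f),cv2.COLOR_BGR2GRAY).astype(np.float32),(0,0),.5)
    p=np.array([proj(f,[K[0]+r*np.cos(a),K[1]+r*np.sin(a),z]) for a in angs],np.float32)
    return cv2.remap(g,p[None,:,0],p[None,:,1],cv2.INTER_LINEAR)[0]
A=np.arange(1.1,1.61,.01)
for r in(.030,.032,.034,.036,.038):
    v=polar('w25',(.6142,-.3178),.069,r,A); w=np.clip(150-v,0,None); print(r,(A*w).sum()/w.sum(),v.min().round(),v[::5].round().astype(int).tolist())
# ring/dial centre fit: dial outer edge (white vs grey) at z .0635
g=cv2.cvtColor(cv2.imread('pics/w25.png'),cv2.COLOR_BGR2GRAY); 
P=[]
for a in np.arange(0,2*np.pi,.1):
    R=np.arange(.045,.06,.0002); v=np.array([polar('w25',(.6142,-.3185),.0635,rr,[a])[0] for rr in R]); d=np.diff(v); i=d.argmin(); P.append((a,R[i],d[i]))
P=np.array(P); X=np.c_[.6142+P[:,1]*np.cos(P[:,0]),-.3185+P[:,1]*np.sin(P[:,0])]
ok=np.abs(P[:,1]-np.median(P[:,1]))<.003
s=np.linalg.lstsq(np.c_[2*X[ok],np.ones(ok.sum())],(X[ok]**2).sum(1),rcond=None)[0]; print('circle',s[:2],np.sqrt(s[2]+s[:2]@s[:2]),ok.sum())
E
```

```text
0.03 1.3441307652984091 67.0 [213, 213, 199, 143, 81, 67, 93, 157, 197, 209, 210]
0.032 1.3423991886075188 66.0 [208, 211, 203, 147, 85, 66, 95, 177, 209, 207, 205]
0.034 1.3515274499325907 64.0 [208, 211, 206, 156, 85, 67, 76, 159, 203, 205, 205]
0.036 1.3542411668097707 63.0 [191, 196, 190, 143, 81, 67, 70, 134, 179, 188, 188]
0.038 1.3448997361633175 65.0 [162, 165, 156, 136, 88, 66, 88, 153, 176, 166, 156]
circle [ 0.61435374 -0.32087862] 0.05183108569179671 63
```

Emit:
{"name": "drive_tool", "arguments": {"moves": "0 0 0 -0.12 0.05;0 0 0 -0.12 0.05;0 0 0 -0.12 0.05;0 0 0 -0.12 0.05;0 0 0 -0.12 0.05"}}

```text
time_s: 65.4
tcp_pos: [0.6224, -0.2797, 0.2489]
tool_rot: [-0.0, 0.427, 0.904, 0.0]
ft_force: [-0.6, -0.6, 0.4]
grip_width: 0.589
grip_force: 0.0
```

Emit:
{"name": "drive_tool", "arguments": {"moves": "0 0 0 -0.12 0.05;0 0 0 -0.12 0.05;0 0 0 -0.12 0.05;0 0 0 -0.12 0.05;0 0 0 -0.12 0.05"}}

```text
time_s: 65.82
tcp_pos: [0.6224, -0.2797, 0.249]
tool_rot: [-0.0, 0.141, 0.99, 0.0]
ft_force: [-1.0, -0.2, 0.4]
grip_width: 0.586
grip_force: 0.0
```

Emit:
{"name": "drive_tool", "arguments": {"moves": "0 0 0 -0.12 0.05;0 0 0 -0.12 0.05;0 0 0.03 -0.116 0.05;0 0 0.03 0 0.05;0 0 0.03 0 0.05"}}

```text
time_s: 66.23
tcp_pos: [0.6229, -0.28, 0.159]
tool_rot: [0.001, -0.034, 0.999, -0.001]
ft_force: [-0.3, -0.3, -0.3]
grip_width: 0.588
grip_force: 0.0
```

Emit:
{"name": "drive_tool", "arguments": {"moves": "0 0 0 0 0.05;0 0 0 0 0.05;0 0 0 0 0.05;0 0 0 0 0.05;0 0 0 0 0.05"}}

```text
time_s: 66.65
tcp_pos: [0.6238, -0.2805, 0.1622]
tool_rot: [0.002, -0.033, 0.999, -0.001]
ft_force: [-0.2, -0.5, 0.4]
grip_width: 0.581
grip_force: 0.0
```

```bash
python3 - <<'E'
from h import *
goto(.6143,-.3205,.092,3.209); print(env.sense()['q'].round(2))
snap('wrist','w26')
E
```

```text
t 66.65 at [ 0.6238 -0.2805  0.1622] -3.0746 | shift now-axes [ 0.0122 -0.0393  0.0702] roll -0.0004
   shift in final axes [ 0.0122 -0.0393  0.0702]
[-0.53  0.24  1.54 -0.    1.35 -2.17]
```

Emit:
{"name": "drive_tool", "arguments": {"moves": "0.004 -0.013 0 0 0.05;0.004 -0.013 0 0 0.05;0.004 -0.013 0 0 0.05;0 0 0 0 0.05;0 0 0 0 0.05"}}

```text
time_s: 67.12
tcp_pos: [0.6126, -0.3209, 0.1588]
tool_rot: [-0.0, -0.032, 0.999, 0.0]
ft_force: [-0.5, 0.5, 0.6]
grip_width: 0.585
grip_force: 0.0
```

Emit:
{"name": "drive_tool", "arguments": {"moves": "0 0 0 0 0.05;0 0 0 0 0.05;0 0 0.02 0 0.05;0 0 0.02 0 0.05;0 0 0.015 0 0.05"}}

```text
time_s: 67.53
tcp_pos: [0.6129, -0.3186, 0.1025]
tool_rot: [-0.0, -0.034, 0.999, 0.0]
ft_force: [-0.6, 0.3, 0.3]
grip_width: 0.59
grip_force: 0.0
```

Emit:
{"name": "drive_tool", "arguments": {"moves": "0 0 0.01 0 0.05;0 0 0.005 0 0.05;0 0 0 0 0.05;0 0 0 0 0.05;0 0 0 0 0.05"}}

```text
time_s: 67.95
tcp_pos: [0.6139, -0.3199, 0.0904]
tool_rot: [0.001, -0.034, 0.999, -0.001]
ft_force: [0.6, -0.6, 0.3]
grip_width: 0.586
grip_force: 0.0
```

Emit:
{"name": "drive_tool", "arguments": {"moves": "0 0 0 0 0.05;0 0 0 0 0.05;0 0 0 0 0.03;0 0 0 0 0.024;0 0 0 0 0.02"}}

```text
time_s: 68.37
tcp_pos: [0.6133, -0.32, 0.0894]
tool_rot: [0.0, -0.034, 0.999, -0.001]
ft_force: [0.3, -1.4, -0.8]
grip_width: 0.234
grip_force: 0.5
```

Emit:
{"name": "drive_tool", "arguments": {"moves": "0 0 0 0 0.017;0 0 0 0 0.01;0 0 0 0 0.01;0 0 0 0 0.01;0 0 0 0 0.01"}}

```text
time_s: 68.78
tcp_pos: [0.6135, -0.3226, 0.0899]
tool_rot: [0.001, -0.033, 0.999, -0.003]
ft_force: [0.0, -8.5, -1.3]
grip_width: 0.149
grip_force: 59.5
```

```bash
python3 - <<'E'
from h import *
goto(.6143,-.3205,.092,3.209); s=env.sense(); print(s['ft_force'],s['ft_torque'])
E
```

```text
t 68.7833 at [ 0.6135 -0.3226  0.0899] -3.0753 | shift now-axes [-0.0009  0.002  -0.0021] roll -0.0011
   shift in final axes [-0.0009  0.002  -0.0021]
[ 0.02615833 -8.52772882 -1.3245973 ] [-1.28630813 -0.16354436  0.0714019 ]
```

Emit:
{"name": "drive_tool", "arguments": {"moves": "0 -0.0025 0 0 0.01;0 0 0 0 0.01;0 0 0 0 0.01;0 0 0 0.05 0.01;0 0 0 0.08 0.01"}}

```text
time_s: 69.2
tcp_pos: [0.6136, -0.3226, 0.0898]
tool_rot: [0.0, 0.033, 0.999, -0.001]
ft_force: [-0.2, -2.6, 4.1]
grip_width: 0.154
grip_force: 60.2
```

Emit:
{"name": "drive_tool", "arguments": {"moves": "0 0 0 0.08 0.01;0 0 0 0.08 0.01;0 0 0 0.08 0.01;0 0 0 0.08 0.01;0 0 0 0.08 0.01"}}

```text
time_s: 69.62
tcp_pos: [0.6137, -0.3223, 0.0898]
tool_rot: [0.001, 0.231, 0.973, -0.001]
ft_force: [-0.8, -2.3, 3.3]
grip_width: 0.153
grip_force: 60.3
```

```bash
python3 - <<'E'
from h import *
goto(.6143,-.322,.092,1.37); s=env.sense(); print(s['ft_force'],s['ft_torque'],s['grip_width'])
E
```

```text
t 69.6167 at [ 0.6137 -0.3223  0.0898] 2.6751 | shift now-axes [-0.0004  0.0006 -0.0022] roll 1.3051
   shift in final axes [ 0.0005  0.0005 -0.0022]
[-0.83822438 -2.27159347  3.25796515] [-0.238778    0.01743307  0.09181832] 0.1531124836461114
```

Emit:
{"name": "drive_tool", "arguments": {"moves": "0 0 0 0.08 0.01;0 0 0 0.08 0.01;0 0 0 0.08 0.01;0 0 0 0.08 0.01;0 0 0 0.08 0.01"}}

```text
time_s: 70.03
tcp_pos: [0.6139, -0.3221, 0.0898]
tool_rot: [0.001, 0.42, 0.908, -0.0]
ft_force: [0.7, -1.3, 3.0]
grip_width: 0.15
grip_force: 60.2
```

Emit:
{"name": "drive_tool", "arguments": {"moves": "0 0 0 0.08 0.01;0 0 0 0.08 0.01;0 0 0 0.08 0.01;0 0 0 0.08 0.01;0 0 0 0.08 0.01"}}

```text
time_s: 70.45
tcp_pos: [0.6142, -0.322, 0.0898]
tool_rot: [0.001, 0.592, 0.806, 0.0]
ft_force: [1.4, -1.4, 3.0]
grip_width: 0.15
grip_force: 60.2
```

Emit:
{"name": "drive_tool", "arguments": {"moves": "0 0 0 0.08 0.01;0 0 0 0.08 0.01;0 0 0 0.08 0.01;0 0 0 0.08 0.01;0 0 0 0.06 0.01"}}

```text
time_s: 70.87
tcp_pos: [0.6144, -0.3221, 0.0898]
tool_rot: [0.001, 0.733, 0.68, 0.001]
ft_force: [2.2, -0.3, 1.9]
grip_width: 0.154
grip_force: 60.1
```

Emit:
{"name": "drive_tool", "arguments": {"moves": "0 0 0 0.03 0.01;0 0 0 0.02 0.01;0 0 0 0 0.01;0 0 0 0 0.01;0 0 0 0 0.01"}}

```text
time_s: 71.28
tcp_pos: [0.6144, -0.3221, 0.0899]
tool_rot: [0.001, 0.749, 0.663, 0.001]
ft_force: [5.4, -1.6, 2.3]
grip_width: 0.153
grip_force: 60.1
```

```bash
python3 - <<'E'
from h import *
goto(.6143,-.322,.092,1.37); s=env.sense(); print(s['ft_force'],s['ft_torque'],s['grip_width'])
E
```

```text
t 71.2833 at [ 0.6144 -0.3221  0.0899] 1.4491 | shift now-axes [ 0.0001 -0.0001 -0.0021] roll 0.0791
   shift in final axes [ 0.     -0.0001 -0.0021]
[ 5.3769073  -1.62522089  2.33503851] [-0.24377006 -0.92515403 -0.04203003] 0.15250823206335934
```

Emit:
{"name": "drive_tool", "arguments": {"moves": "0 0 0 0.04 0.01;0 0 0 0.03 0.01;0 0 0 0.009 0.01;0 0 0 0 0.01;0 0 0 0 0.01"}}

```text
time_s: 71.7
tcp_pos: [0.6145, -0.3221, 0.0899]
tool_rot: [0.001, 0.774, 0.633, 0.001]
ft_force: [5.4, -1.4, 3.4]
grip_width: 0.15
grip_force: 60.2
```

Emit:
{"name": "drive_tool", "arguments": {"moves": "0 0 0 0 0.01;0 0 0 0 0.01;0 0 0 0 0.018;0 0 0 0 0.02;0 0 0 0 0.03"}}

```text
time_s: 72.12
tcp_pos: [0.6119, -0.3211, 0.0874]
tool_rot: [-0.002, 0.774, 0.633, -0.001]
ft_force: [0.0, -0.2, -0.6]
grip_width: 0.345
grip_force: 0.0
```

Emit:
{"name": "drive_tool", "arguments": {"moves": "0 0 0 0 0.04;0 0 0 0 0.05;0 0 -0.01 0 0.05;0 0 -0.02 0 0.05;0 0 -0.03 0 0.05"}}

```text
time_s: 72.53
tcp_pos: [0.6113, -0.3207, 0.1463]
tool_rot: [-0.003, 0.775, 0.632, -0.001]
ft_force: [0.1, 0.5, -0.1]
grip_width: 0.585
grip_force: 0.0
```

Emit:
{"name": "drive_tool", "arguments": {"moves": "0.014 0 -0.03 0 0.0854;0.014 0 -0.03 0 0.0854;0.014 0 -0.03 0 0.0854;0 0 -0.01 0 0.0854;0 0 0 0 0.0854"}}

```text
time_s: 72.95
tcp_pos: [0.6234, -0.2813, 0.2547]
tool_rot: [0.004, 0.774, 0.633, 0.001]
ft_force: [1.2, -0.7, -0.5]
grip_width: 1.001
grip_force: 0.0
```

Emit:
{"name": "drive_tool", "arguments": {"moves": "0 0 0 0 0.0854;0 0 0 0 0.0854;0 0 0 0 0.0854;0 0 0 0 0.0854;0 0 0 0 0.0854"}}

```text
time_s: 73.37
tcp_pos: [0.621, -0.2808, 0.247]
tool_rot: [-0.001, 0.775, 0.632, -0.001]
ft_force: [-0.0, 1.0, 0.2]
grip_width: 0.998
grip_force: 0.0
```

```bash
cat >> h.py <<'E'
def polar(f,K,z,r,angs):
    g=cv2.GaussianBlur(cv2.cvtColor(cv2.imread('pics/%s.png'%f),cv2.COLOR_BGR2GRAY).astype(np.float32),(0,0),.5)
    p=np.array([proj(f,[K[0]+r*np.cos(a),K[1]+r*np.sin(a),z]) for a in angs],np.float32)
    return cv2.remap(g,p[None,:,0],p[None,:,1],cv2.INTER_LINEAR)[0]
E
python3 - <<'E'
from h import *
snap('wrist','w27'); snap('scene','s27'); print(st())
for f in('w27',):
  P=[]
  K=(.6144,-.321)
  for a in np.arange(0,2*np.pi,.1):
    R=np.arange(.045,.058,.0002); v=np.array([polar(f,K,.0635,rr,[a])[0] for rr in R[::1]]); i=np.diff(v).argmin(); P.append((a,R[i]))
  P=np.array(P); X=np.c_[K[0]+P[:,1]*np.cos(P[:,0]),K[1]+P[:,1]*np.sin(P[:,0])]; ok=np.abs(P[:,1]-np.median(P[:,1]))<.003
  s=np.linalg.lstsq(np.c_[2*X[ok],np.ones(ok.sum())],(X[ok]**2).sum(1),rcond=None)[0]; K=s[:2]; print('centre',K,ok.sum())
  A=np.arange(1.1,1.65,.01)
  for r in(.03,.034,.036,.038,.040):
    v=polar(f,K,.069,r,A); w=np.clip(150-v,0,None); print('tab',r,round((A*w).sum()/max(w.sum(),1),4),v[::5].astype(int).tolist())
  A=np.arange(1.0,1.75,.01)
  for r in(.008,.012,.016,.020,.023):
    v=polar(f,K,.101,r,A); w=np.clip(v-110,0,None); print('ptr',r,round((A*w).sum()/max(w.sum(),1),4),v[::5].astype(int).tolist())
E
```

```text
(array([ 0.62133853, -0.2808829 ,  0.24795977]), np.float64(1.3692117881373098))
centre [ 0.61434894 -0.32098477] 63
tab 0.03 1.4288 [212, 201, 189, 154, 88, 52, 55, 84, 106, 111, 111]
tab 0.034 1.4552 [207, 209, 214, 188, 117, 60, 41, 75, 97, 93, 91]
tab 0.036 1.4455 [203, 205, 210, 191, 123, 69, 60, 119, 144, 109, 103]
tab 0.038 1.3735 [199, 200, 202, 193, 128, 72, 66, 140, 181, 162, 170]
tab 0.04 1.3743 [171, 172, 170, 170, 116, 69, 63, 122, 163, 164, 158]
ptr 0.008 1.3878 [87, 101, 117, 138, 158, 175, 189, 200, 199, 199, 187, 168, 150, 125, 99]
ptr 0.012 1.3806 [58, 65, 74, 95, 122, 155, 179, 200, 199, 189, 161, 125, 87, 63, 45]
ptr 0.016 1.3784 [47, 52, 62, 71, 93, 127, 170, 197, 199, 175, 131, 80, 51, 39, 32]
ptr 0.02 1.3761 [58, 46, 49, 62, 73, 104, 155, 195, 199, 159, 96, 52, 38, 29, 21]
ptr 0.023 1.3765 [69, 58, 46, 50, 58, 76, 121, 164, 169, 124, 62, 37, 30, 23, 17]
```

The pointer (1.376) and tab (1.374) agree. One last numeric look at the gate and the modules before handing in.

Emit:
{"name": "drive_tool", "arguments": {"moves": "0.038 0.008 -0.01 0 0.0854;0.038 0.008 -0.01 0 0.0854;0.038 0.008 -0.01 0 0.0854;0.038 0.008 -0.01 0 0.0854;0.038 0.008 -0.01 0 0.0854"}}

```text
time_s: 73.88
tcp_pos: [0.6993, -0.101, 0.2994]
tool_rot: [0.0, 0.775, 0.632, -0.0]
ft_force: [0.2, -0.7, 0.4]
grip_width: 1.002
grip_force: 0.0
```

Emit:
{"name": "drive_tool", "arguments": {"moves": "0.035 0.008 0 -0.09 0.0854;0 0 0 -0.09 0.0854;0 0 0 -0.1 0.0854;0 0 0 0 0.0854;0 0 0 0 0.0854"}}

```text
time_s: 74.3
tcp_pos: [0.7137, -0.0699, 0.2987]
tool_rot: [-0.0, 0.68, 0.734, -0.0]
ft_force: [0.4, -0.3, -0.1]
grip_width: 1.001
grip_force: 0.0
```

Emit:
{"name": "drive_tool", "arguments": {"moves": "0 0 0 0 0.0854;0 0 0 0 0.0854;0 0 0 0 0.0854;0 0 0 0 0.0854;0 0 0 0 0.0854"}}

```text
time_s: 74.72
tcp_pos: [0.7136, -0.0702, 0.299]
tool_rot: [-0.0, 0.679, 0.734, 0.0]
ft_force: [0.8, -0.2, 0.4]
grip_width: 0.997
grip_force: 0.0
```

```bash
python3 - <<'E'
from h import *
f='w28'; snap('wrist',f); print(st(),env.sense()['time_s']); railoff(f)
g=cv2.cvtColor(cv2.imread('pics/%s.png'%f),cv2.COLOR_BGR2GRAY).astype(np.float32)
g=cv2.GaussianBlur(g,(0,0),.8); G=np.minimum(np.hypot(cv2.Sobel(g,cv2.CV_32F,1,0),cv2.Sobel(g,cv2.CV_32F,0,1)),80)
segs=[((.044,-.018,.042),(.044,.018,.042)),((-.044,-.018,.042),(-.044,.018,.042)),((.022,-.018,.058),(.022,.018,.058)),((-.022,-.018,.058),(-.022,.018,.058)),((-.022,.018,.058),(.022,.018,.058)),((-.022,-.018,.058),(.022,-.018,.058))]
S=np.concatenate([np.linspace(a,b,15) for a,b in segs])
d=np.load('pics/%s.npz'%f);Ti=np.linalg.inv(d['T']);K=d['K']
def score(x,y,a):
    P=place(S,x,y,a,.02)@Ti[:3,:3].T+Ti[:3,3]; p=P@K.T; p=(p[:,:2]/p[:,2:]).astype(np.float32)
    return float(cv2.remap(G,p[None,:,0],p[None,:,1],cv2.INTER_LINEAR).mean())
for y0 in(.072,0,-.072):
    x,y=bay(0,y0); print(proj(f,[x,y,.078]).round(0),end=' ')
    r=max((score(x+i,y+j,BA+k),x+i,y+j,k) for i in np.arange(-.006,.0061,.001) for j in np.arange(-.008,.0081,.001) for k in np.arange(-.12,.121,.02))
    e=np.array(r[1:3])-C; c,s=np.cos(BA),np.sin(BA); print(round(r[0],1),'bay',np.round([c*e[0]+s*e[1],-s*e[0]+c*e[1]],4),'yaw',round(r[3],2))
E
```

```text
(array([ 0.71360219, -0.0701209 ,  0.29901225]), np.float64(1.6489493338037706)) 74.7667
0.03 [130.1  35.9] halfwidth 7.0 116 [126, 126, 126, 125, 125, 126, 124, 126, 125, 119, 103, 90, 89, 91, 92, 92, 93, 93, 93, 91, 91, 89, 86, 80, 76, 76, 76, 77, 76]
0.0 [135.9  74.3] halfwidth 6.7 122 [128, 129, 129, 128, 128, 126, 126, 128, 128, 124, 109, 96, 92, 92, 94, 95, 95, 95, 95, 93, 93, 90, 85, 80, 80, 78, 78, 77, 78]
-0.03 [141.3 109.9] halfwidth 6.5 127 [127, 127, 126, 124, 123, 122, 121, 122, 123, 127, 139, 160, 176, 180, 180, 180, 180, 181, 183, 184, 182, 175, 155, 120, 93, 86, 85, 84, 85]
-0.06 [146.3 143.1] halfwidth 6.3 132 [142, 141, 139, 138, 138, 140, 139, 142, 144, 144, 146, 159, 174, 180, 180, 180, 180, 182, 183, 185, 184, 174, 151, 112, 86, 85, 86, 86, 87]
-0.09 [151.1 174.1] halfwidth 6.1 137 [127, 130, 134, 138, 139, 140, 140, 135, 132, 131, 138, 156, 174, 180, 181, 181, 181, 183, 185, 186, 183, 166, 135, 101, 86, 84, 87, 84, 86]
-0.12 [155.5 203.1] halfwidth 5.9 141 [141, 142, 141, 142, 142, 144, 144, 144, 143, 140, 140, 147, 164, 176, 180, 181, 183, 184, 187, 188, 185, 172, 145, 105, 86, 83, 82, 85, 86]
[250.   3.] 27.6 bay [0.0033 0.0637] yaw 0.0
[253.  80.] 42.0 bay [ 0.0016 -0.0051] yaw 0.0
[255. 148.] 55.5 bay [ 0.0022 -0.0692] yaw 0.0
```

```bash
python3 -c "
from h import *
print(env.job_done())"
```

```text
the job is handed in; nothing more can be done
None
```

I handed the job in at about 75 s: all three modules stand crosswise in the channel, the gate is hung on both pins and swung shut under the keeper, and the timer pointer then turned to the tab (within about 0.01 rad). One module was knocked aside during the run, so I re-seated it, and the gate sprang slightly open on first release, so I closed it again; my last look did not cover the +y module, which I last saw seated before the gate was hung.

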